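# Clear and clamp the purge manifold

### The job

Make the purge manifold ready: first lift the pipe rings piled in front of it off one by one and lay them flat on the near edge of the turntable, singly or piled up (one may be there already). Then slide each worm-drive band clamp that is there over the barbed stub of its own size, large on large and small on small, past the barb onto the seat, foot down on the base plate and close up to the block, with its screw to the right of the stub as seen from the front, and turn its wing screw clockwise until the band is snug on the stub.

Things in the scene. Friction and masses are not known exactly. Their poses are not given: they have to be found in the camera images.
- manifold: purge manifold, fixed: grey block 60 x 196 mm, top 92 mm above the table. Origin: on the table under the middle of its front face; x points into the block, z up. Two level barbed brass stubs stick out 54 mm along -x, axes 59 mm above the table: large at y = +52.5, small at y = -52.5 mm. Base plate 8 mm thick, bevelled in front, x = -54 to 68, y = -108 to 108: bore of a clamp standing on it is 1 mm below the stub axes
- seat_large (a point): middle of the large stub's seat, on the stub's axis, 23 mm in front of the block. From the block outwards: collar 65 mm diameter to 6 mm; seat 49 mm diameter to 40 mm; barb 53 mm diameter to 43 mm; taper to 39 mm diameter at the tip, 54 mm out. x as the manifold's
- seat_small (a point): the same for the small stub: collar 51 mm, seat 35 mm, barb 39 mm, tip 25 mm diameter, same lengths
- clamp_large: large worm-drive band clamp, loose, 0.21 kg, standing on its flat rubber-soled foot. Origin: under the bore's centre, on the foot's underside; x along the bore, z up, screw at -y. Band 20 mm wide, 62 mm bore when slack, 3 mm thick, bore axis at z = 50 mm, band top 84. Foot 44 mm (x), y = -62 to 34, 8 thick. Screw housing at y = -46, 22 x 21 mm, up to z = 65
- bore_large (a point): centre of the large clamp's bore, 50 mm above the underside of its foot; x along the bore. With the screw to the right of the stub and the foot close to the block, the foot bears on the block's face and stops the clamp from swinging round while the screw is turned
- key_large (a point): centre of the large clamp's wing key, at (0, -46, 106) mm in the clamp's frame: upright plate 34 mm long (point x), 8 thick (point y), 28 tall, on an 8 mm upright shaft. Turns with the screw, x = clamp's x at screw angle 0. The clamp may be carried by it (the screw turns stiffly, about 0.025 N m)
- screw_large (a joint): turn of the large clamp's screw, rad, growing clockwise seen from above, 0 = fully slack; the band closes in all round by 1.35 mm of radius per rad and stays where it is left. On its own stub's seat it is snug (firm resistance) at about 4.8 rad
- clamp_small: small worm-drive band clamp, loose, 0.21 kg, standing on its flat rubber-soled foot. Origin: under the bore's centre, on the foot's underside; x along the bore, z up, screw at -y. Band 20 mm wide, 48 mm bore when slack, 3 mm thick, bore axis at z = 50 mm, band top 77. Foot 44 mm (x), y = -55 to 27, 8 thick. Screw housing at y = -39, 22 x 21 mm, up to z = 65
- bore_small (a point): centre of the small clamp's bore, 50 mm above the underside of its foot; x along the bore. With the screw to the right of the stub and the foot close to the block, the foot bears on the block's face and stops the clamp from swinging round while the screw is turned
- key_small (a point): centre of the small clamp's wing key, at (0, -39, 106) mm in the clamp's frame: upright plate 34 mm long (point x), 8 thick (point y), 28 tall, on an 8 mm upright shaft. Turns with the screw, x = clamp's x at screw angle 0. The clamp may be carried by it (the screw turns stiffly, about 0.025 N m)
- screw_small (a joint): turn of the small clamp's screw, rad, growing clockwise seen from above, 0 = fully slack; the band closes in all round by 1.35 mm of radius per rad and stays where it is left. On its own stub's seat it is snug (firm resistance) at about 4.8 rad
- ring_a: a pipe ring, loose, dark steel, 0.24 kg, about 113 mm outside, about 95 mm inside (wall 8 mm to the fingers), 36 mm high, lying flat; at the start at the bottom of the pile before the manifold. Origin: centre of its underside; z is its axis
- ring_b: a pipe ring, loose, dark steel, 0.24 kg, about 113 mm outside, about 95 mm inside (wall 8 mm to the fingers), 36 mm high, lying flat; at the start second in the pile. Origin: centre of its underside; z is its axis
- ring_c: a pipe ring, loose, dark steel, 0.24 kg, about 113 mm outside, about 95 mm inside (wall 8 mm to the fingers), 36 mm high, lying flat; at the start third in the pile, or absent. Origin: centre of its underside; z is its axis
- ring_d: a pipe ring, loose, dark steel, 0.24 kg, about 113 mm outside, about 95 mm inside (wall 8 mm to the fingers), 36 mm high, lying flat; at the start already on the turntable's near edge, or absent. Origin: centre of its underside; z is its axis
- turntable_near (a point): middle of the bare place on the near edge of the steel turntable, on its upper face, 19 mm above the table, about 180 mm from the disc's centre towards the robot. The disc is fixed, 245 mm in radius; a plate, a bar and other things lie further back. At the table's right a fixed pipe rest holds a level bar 0.32 to 0.36 m up, its end at about x = 0.2, y = -0.25 m: pass over it

How it is judged:
By the outcome, as a careful person would: the job done as asked, in the order asked, and still so for the second after the job is handed in, with the robot touching nothing.
Of ring_c, ring_d only 1 to 2 are there at a start; the rules pass over those that are not, and their reading is None.
Of clamp_large, clamp_small only 1 to 2 are there at a start; the rules pass over those that are not, and their reading is None.
At some moment in a run one of clamp_large, clamp_small may be knocked a few centimetres aside while the robot is not near it.
It also fails if it takes over 210 s, if anything falls off the work surface, if the arm or the gripper's body presses on something with over 40 N, if the wrist force passes 120 N, or if a joint passes its speed limit or range.

### The arm

A 6-joint arm with a two-finger parallel gripper is mounted at the origin on a cart in front of the work surface, level with it; the furniture and walls round the work are solid. World frame = base frame: x ahead of the robot, y to its left, z up, the work surface at z = 0. Lengths are in mm, angles in rad, forces in N, time in s.
With the tool pointing down it reaches from about 350 to 850 mm from the base axis. Payload 8.1 kg.
Tool frame: the origin (TCP) lies where the fingers leave the gripper's body, on its centre line; the fingertips stand 84 mm ahead of it and the grasp point (between the pads) lies 65 mm ahead of it; z points along the fingers, y is the line along which they close (so a half turn about z gives the same grasp; the last joint's range is limited). The gripper opens to 93 mm and grips with 3 to 60 N. Pads are 15 mm wide; open, the fingers measure 128 mm over their backs; the gripper's body (75 mm by 188 mm) begins 65 mm behind the grasp point.
Start: joints at [-1.393, 0.13, 1.488, -0, 1.523, -0.085], TCP at [155.892, -579.399, 302.735] pointing down, gripper open.
Joint ranges: [-2.96, 2.96], [-0.89, 2.26], [0.02, 2.5], [-1.34, 4.48], [0, 2.73], [-2.66, 2.66]. Speed limits (rad/s): [2.39, 2.39, 2.79, 3.14, 3.14, 3.14].

### API

Orientations are given as a rotation vector (axis times angle).
In Python, from station import observe, grab_frame, finish_job gives the robot as it stands. The module is installed in compiled form; this text tells all that it offers.
- The arm moves only by the tool play_rows, never from a script. Its argument "rows" is a list of rows, each a list of 7 numbers: the shift along the tool's x, y, z in cm, then the turn, a rotation vector about the tool's x, y, z in rad, then the opening, from 0 (shut) to 1 (fully open). In form: [[dx, dy, dz, rx, ry, rz, grip], ...]. A call has 1 to 12 rows; each row shifts and turns the commanded pose from where the row before left it, along the tool's axes as they then stand; what a row does not reach is not made up. A row lasts 1/12 s, in which the tool goes at most 41.7 mm and 7.16 degrees, less where a joint would pass 70% of its speed; a pose out of reach is approached as far as the arm can. A call with a gripper value outside its range is refused whole. The fingers move at their own pace and stop on an object; "grip_force" is the grip in N (left out, the last holds). Time passes only in rows, so rows that do not move let the fingers close. It gives the time, the measured TCP pose, the force, the opening and the grip force at its end, in the units of the state.
- observe(): the state, without advancing time (a new reading comes with each control period).
- grab_frame(name): name is "scene" or "top" or "wrist"; returns a dict with "frame" (384x512x3 uint8, red, green, blue), "fx", "fy", "cx", "cy" (pixels), "R" (3x3) and "t" (3): a world point X has camera coordinates R X + t; the wrist camera has in their place "T_tool_cam" (4x4, takes a point from camera to tool coordinates, whose origin is the TCP and whose axes are the flange's). Camera axes: x right, y down, z forward; pixel columns grow to the right and rows downward; lengths in mm; the calibration is good to about 2 mm. A picture is of the moment at which its call begins: read the wrist's pose just before it. There is no depth.
- finish_job(): hands the job in; it is judged then, once.
The state is a dict: "time": time; "joint_pos": joint angles; "qd": joint speeds; "effort": joint torques, N m; "eef_pos": TCP position; "ee_rot": TCP orientation; "force": force on the tool from outside, world axes, zero at the start; "moment": the same for the moment, N m; "opening": opening from 0.0 (shut) to 1.0 (fully open); "grip_force": force on a finger pad.
Only numpy, scipy, OpenCV 4.12 (cv2) and the standard library are available. Lean on these libraries where they do the work, as an engineer would, in place of code of your own. Each camera call takes 0.05 s, during which the arm holds its last target. There are 200 camera calls.

## Working session

There is one attempt and no reset: what is moved stays moved. The work goes in short steps, Python scripts to look and compute and a tool call to move; the robot and the scene stay as the last step left them, time stands still between calls to the robot, and variables do not carry over. Pictures are saved under pics/ and viewed, at most 14 in all, crops included, and the job is handed in when it is done.

Besides the shell and the picture viewer there is one more tool, called after "Call:" by a JSON object that holds its "fn" and its "kwargs". play_rows: Moves the arm, as the interface text tells. Its arguments: {"type":"object","properties":{"rows":{"type":"array"},"grip_force":{"type":"number"}},"required":["rows"]}

```bash
mkdir -p pics; cat > h.py <<'E'
import numpy as np, cv2
from station import observe, grab_frame, finish_job
from scipy.spatial.transform import Rotation as Ro
def save(n,f,crop=None,s=1):
    im=cv2.cvtColor(f["frame"],cv2.COLOR_RGB2BGR)
    if crop: im=im[crop[1]:crop[3],crop[0]:crop[2]]
    cv2.imwrite("pics/"+n+".png",cv2.resize(im,None,fx=s,fy=s,interpolation=cv2.INTER_CUBIC))
def cam(f,st=None):
    "returns R,t world->cam"
    if "R" in f: return np.array(f["R"]),np.array(f["t"]).ravel()
    T=np.array(f["T_tool_cam"]); W=np.eye(4)
    W[:3,:3]=Ro.from_rotvec(st["ee_rot"]).as_matrix(); W[:3,3]=st["eef_pos"]
    M=np.linalg.inv(W@T); return M[:3,:3],M[:3,3]
def onz(f,px,z,st=None):
    "pixels -> world at height z"
    R,t=cam(f,st); c=-R.T@t; out=[]
    for u,v in np.atleast_2d(px):
        d=R.T@np.array([(u-f["cx"])/f["fx"],(v-f["cy"])/f["fy"],1]); out.append(c+d*(z-c[2])/d[2])
    return np.round(out,1)
def proj(f,X,st=None):
    R,t=cam(f,st); p=np.atleast_2d(X)@R.T+t
    return np.round(np.c_[f["fx"]*p[:,0]/p[:,2]+f["cx"],f["fy"]*p[:,1]/p[:,2]+f["cy"]],1)
E
python3 - <<'E'
from h import *
import pickle
print(observe())
d={}
for n in("scene","top"):
    f=grab_frame(n); d[n]=f; save(n+"0",f,s=1.56)
    R,t=cam(f); print(n,f["fx"],-R.T@t,R.round(2).tolist())
pickle.dump(d,open("f0.pkl","wb"))
E
```

```text
{'time': 0.0, 'joint_pos': array([-1.39337687e+00,  1.31158689e-01,  1.48930201e+00, -2.01449722e-05,
        1.52297694e+00, -8.53916401e-02]), 'qd': array([-2.19207778e-03, -9.79559320e-04, -4.61811344e-04, -1.92914472e-06,
       -4.55686440e-04,  5.86695841e-04]), 'effort': array([-1.05027168e-03, -5.59857774e+01, -4.91758668e+01,  7.64900562e-02,
        3.55262915e-02, -1.63917980e-04]), 'eef_pos': array([ 155.82396854, -578.97749234,  301.67629766]), 'ee_rot': array([-3.11268163e+00, -4.11395823e-01,  1.64781513e-04]), 'force': array([ 0.18903575, -0.24818976, -0.18023675]), 'moment': array([ 0.01110871, -0.01536982, -0.02266219]), 'grip_force': 0.0, 'opening': 1.0035191290286107}
scene 358.33179783816564 [ 99.25722969 623.79259785 426.13812048] [[-0.82, -0.57, -0.01], [-0.22, 0.33, -0.92], [0.52, -0.75, -0.4]]
top 417.17760495790566 [459.83301488  21.13323284 932.15000618] [[0.02, -1.0, 0.03], [-0.99, -0.03, -0.12], [0.12, -0.03, -0.99]]
```

View pics/top0.png

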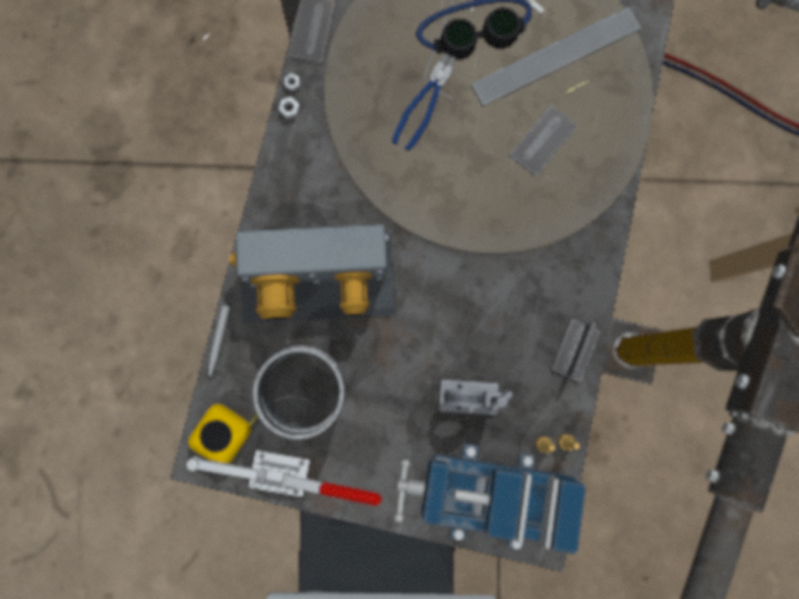

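View pics/scene0.png

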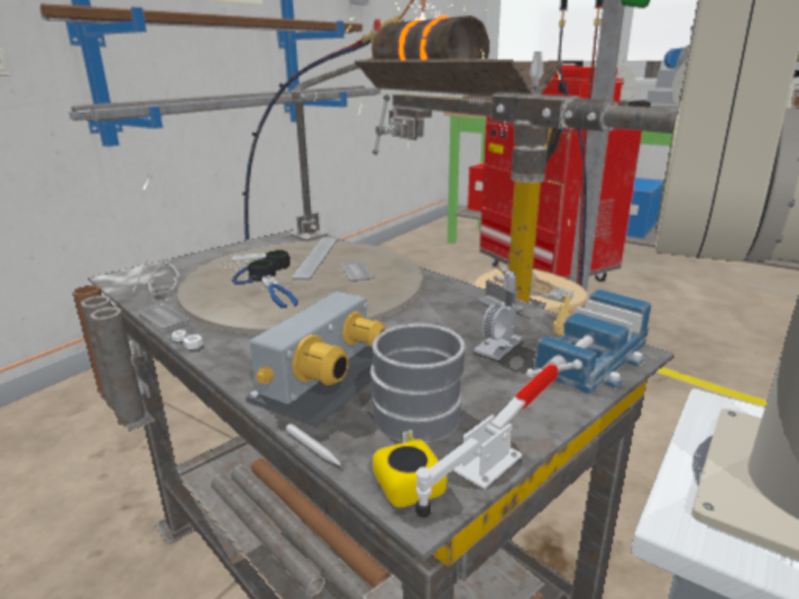

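```bash
python3 - <<'E'
from h import *
import pickle
d=pickle.load(open("f0.pkl","rb")); f=d["top"]
print(f["frame"].shape)
s=1.56
print("ring",onz(f,np.array([[298,393],[253,393],[343,393]])/s,108))
print("block front",onz(f,np.array([[239,277],[387,270],[236,232],[385,227]])/s,92))
print("stubs tips",onz(f,np.array([[277,318],[355,313]])/s,59))
print("disc",onz(f,np.array([[325,88],[655,88],[490,253]])/s,19))
print("clamp key",onz(f,np.array([[440,383],[505,398]])/s,106), onz(f,np.array([[470,398]])/s,84))
save("c1",f,(270,225,350,295),7); save("c2",d["scene"],(290,160,350,240),7)
E
```

```text
(384, 512, 3)
ring [[430.4 112.4 108. ]
 [429.2 168.1 108. ]
 [431.5  56.4 108. ]]
block front [[576.6 195.9  92. ]
 [590.9   4.6  92. ]
 [635.8 202.7  92. ]
 [648.1   8.5  92. ]]
stubs tips [[527.2 149.6  59. ]
 [536.5  45.7  59. ]]
disc [[ 869.1  100.    19. ]
 [ 887.1 -389.9   19. ]
 [ 630.8 -143.7   19. ]]
clamp key [[ 446.4  -65.2  106. ]
 [ 429.3 -147.8  106. ]] [[ 427.6 -106.7   84. ]]
```

View pics/c1.png

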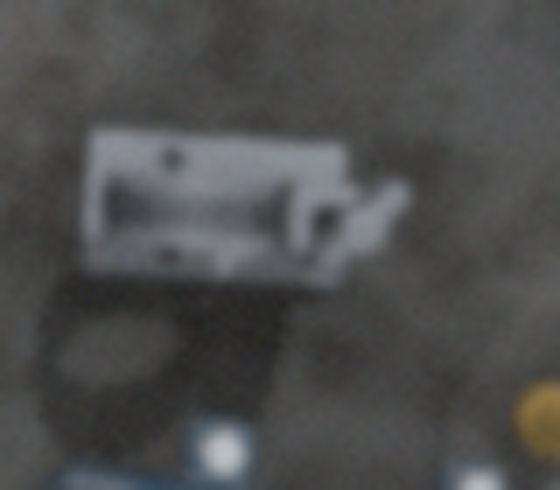

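View pics/c2.png

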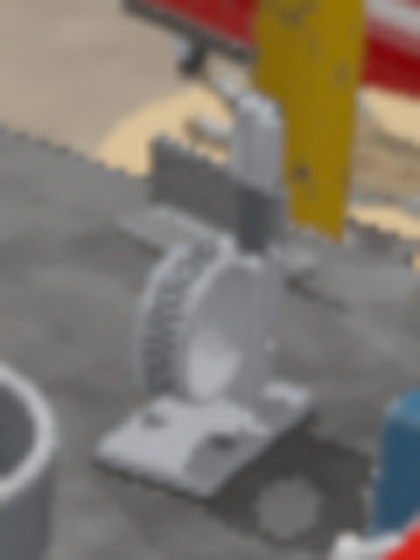

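```bash
python3 - <<'E'
from h import *
import pickle
d=pickle.load(open("f0.pkl","rb")); f=d["top"]
P=onz(f,np.array([[90,130],[345,145],[340,285],[82,270]])/7+[270,225],8);print(P,np.linalg.norm(P[1]-P[0]),np.linalg.norm(P[2]-P[1]))
print("key",onz(f,np.array([[358,245],[405,190]])/7+[270,225],120))
# manifold model check
a=np.deg2rad(4.5)
for o in([583.5,101.],):
  for yaw in(3,4,5):
    R=Ro.from_euler('z',-0+yaw,degrees=True).as_matrix()
    pts=np.array([[0,98,92],[0,-98,92],[60,98,92],[60,-98,92],[-54,52.5,59],[-54,-52.5,59]])
    print(yaw,(proj(f,pts@R.T+[*o,0])*1.56).tolist())
E
```

```text
[[ 449.   -77.2    8. ]
 [ 446.  -157.9    8. ]
 [ 402.5 -156.4    8. ]
 [ 405.5  -75.2    8. ]] 80.75574282984462 43.52585438564073
key [[ 420.4 -139.9  120. ]
 [ 435.7 -153.   120. ]]
3 [[236.80800000000002, 275.652], [388.12800000000004, 271.752], [236.652, 230.1], [386.72400000000005, 226.66800000000003], [276.276, 318.24], [354.90000000000003, 316.056]]
4 [[236.80800000000002, 276.90000000000003], [387.972, 270.504], [235.87199999999999, 231.50400000000002], [385.944, 225.42000000000002], [276.90000000000003, 318.86400000000003], [355.524, 315.432]]
5 [[236.80800000000002, 278.30400000000003], [387.972, 269.1], [235.09199999999998, 232.75199999999998], [385.00800000000004, 224.172], [277.68, 319.644], [356.148, 314.652]]
```

Call:
{"fn": "play_rows", "kwargs": {"rows": [[0,0,-4,0,0,0,1],[0,0,-4,0,0,0,1],[0,0,-4,0,0,0,1],[0,0,-4,0,0,0,1],[0,0,-4,0,0,0,1],[0,0,-2,0,0,0,1],[0,0,0,0,0,0.09,1],[0,0,0,0,0,0.09,1],[0,0,0,0,0,0.082,1],[0,0,0,0,0,0,1]], "grip_force": 20}}

```text
time: 0.93
eef_pos: [155.9, -579.4, 522.3]
ee_rot: [-3.141, 0.005, 0.0]
force: [-0.5, -0.4, -0.7]
opening: 0.997
grip_force: 0.0
```

Call:
{"fn": "play_rows", "kwargs": {"rows": [[2.4,-2.8,0,0,0,0,1],[2.4,-2.8,0,0,0,0,1],[2.4,-2.8,0,0,0,0,1],[2.4,-2.8,0,0,0,0,1],[2.4,-2.8,0,0,0,0,1],[2.4,-2.8,0,0,0,0,1],[2.4,-2.8,0,0,0,0,1],[2.4,-2.8,0,0,0,0,1],[2.4,-2.8,0,0,0,0,1],[2.4,-2.8,0,0,0,0,1],[0,0,0,0,0,0,1]]}}

```text
time: 1.85
eef_pos: [398.8, -294.7, 522.6]
ee_rot: [-3.14, -0.015, -0.002]
force: [-0.6, 0.1, -0.7]
opening: 1.002
grip_force: 0.0
```

Call:
{"fn": "play_rows", "kwargs": {"rows": [[0,-3.6,1,0,0,0,1],[0,-3.6,1,0,0,0,1],[0,-3.6,1,0,0,0,1],[0,-3.6,1,0,0,0,1],[0,-3.6,1,0,0,0,1],[0,-3.6,1,0,0,0,1],[0,-3.6,1,0,0,0,1],[0,-3.6,1,0,0,0,1],[0,-3.6,1,0,0,0,1],[0,-3.1,1,0,0,0,1],[0,0,0,0,0,0,1]]}}

```text
time: 2.77
eef_pos: [394.3, 59.9, 420.4]
ee_rot: [-3.14, -0.014, 0.005]
force: [0.2, -0.9, -0.2]
opening: 1.002
grip_force: 0.0
```

```bash
python3 - <<'E'
from h import *
import pickle
st=observe(); f=grab_frame("wrist"); pickle.dump((st,f),open("w1.pkl","wb"))
save("w1",f,s=1.5); R,t=cam(f,st); print(st["eef_pos"],-R.T@t,R.round(2).tolist(),f["fx"])
print(proj(f,[[430,112,108],[430,60,108],[535,47,59],[583,101,92]],st))
E
```

```text
[394.32105802  59.88345785 420.38960834] [478.79671566  60.33253231 501.75084846] [[0.01, -1.0, -0.0], [-0.95, -0.01, 0.31], [-0.31, -0.0, -0.95]] 343.63892807472
[[214.  126.3]
 [259.9 126.7]
 [271.7  31.5]
 [221.8 -23.8]]
```

View pics/w1.png

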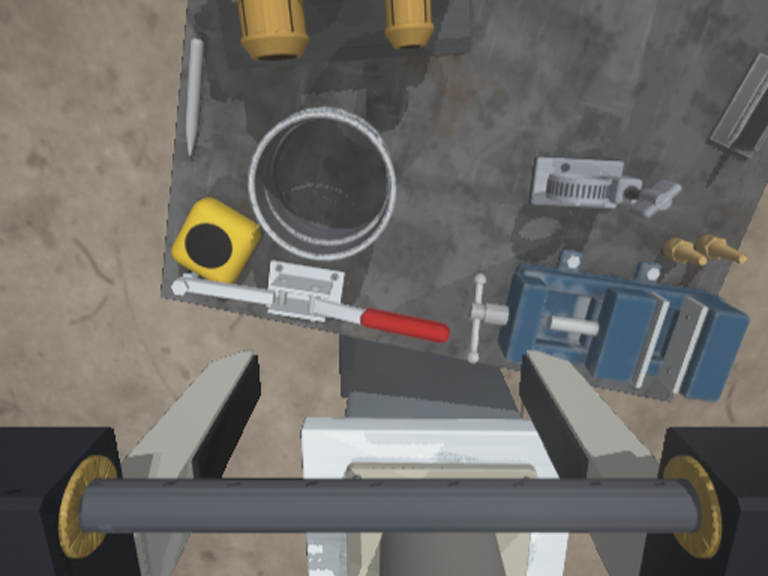

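Call:
{"fn": "play_rows", "kwargs": {"rows": [[1.9,0,3,0,0,0,1],[1.9,0,3.5,0,0,0,1],[0,0,4,0,0,0,1],[0,0,4,0,0,0,1],[0,0,4,0,0,0,1],[0,0,4,0,0,0,1],[0,0,2.5,0,0,0,1],[0,0,1.2,0,0,0,1],[0,0,0,0,0,0,1]]}}

```text
time: 3.57
eef_pos: [431.2, 54.3, 157.1]
ee_rot: [3.141, 0.002, -0.011]
force: [-0.2, -0.1, -0.0]
opening: 0.997
grip_force: 0.0
```

Call:
{"fn": "play_rows", "kwargs": {"rows": [[0,0,0,0,0,0,0],[0,0,0,0,0,0,0],[0,0,0,0,0,0,0],[0,0,0,0,0,0,0],[0,0,0,0,0,0,0],[0,0,0,0,0,0,0],[0,0,0,0,0,0,0],[0,0,0,0,0,0,0],[0,0,0,0,0,0,0],[0,0,0,0,0,0,0]], "grip_force": 35}}

```text
time: 4.4
eef_pos: [433.3, 55.9, 160.7]
ee_rot: [-3.142, -0.002, 0.0]
force: [-0.2, -0.9, -0.1]
opening: 0.333
grip_force: 0.0
```

Call:
{"fn": "play_rows", "kwargs": {"rows": [[0,0,0,0,0,0,0],[0,0,0,0,0,0,0],[0,0,0,0,0,0,0],[0,0,0,0,0,0,0],[0,0,0,0,0,0,0],[0,0,0,0,0,0,0]]}}

```text
time: 4.9
eef_pos: [433.4, 55.7, 160.7]
ee_rot: [3.141, 0.001, -0.0]
force: [-0.3, -0.5, -0.7]
opening: 0.085
grip_force: 35.0
```

Call:
{"fn": "play_rows", "kwargs": {"rows": [[0,0,-2,0,0,0,0],[0,0,-4,0,0,0,0],[0,0,-4,0,0,0,0],[0,0,-2,0,0,0,0],[2.6,2.4,0,0,0,0,0],[2.6,2.4,0,0,0,0,0],[2.6,2.4,0,0,0,0,0],[2.6,2.4,0,0,0,0,0],[2.6,2.4,0,0,0,0,0],[2.6,2.4,0,0,0,0,0],[2.6,2.4,0,0,0,0,0],[2.6,2.4,0,0,0,0,0]]}}

```text
time: 5.9
eef_pos: [642.4, -137.3, 279.7]
ee_rot: [-3.141, -0.001, 0.002]
force: [1.1, 1.2, -2.2]
opening: 0.083
grip_force: 35.0
```

Call:
{"fn": "play_rows", "kwargs": {"rows": [[2.6,2.4,0,0,0,0,0],[2.6,2.4,0,0,0,0,0],[0,0,0,0,0,0,0],[0,0,0,0,0,0,0]]}}

```text
time: 6.23
eef_pos: [693.6, -185.4, 277.0]
ee_rot: [-3.14, 0.002, 0.007]
force: [-0.7, 0.8, -1.3]
opening: 0.083
grip_force: 35.0
```

```bash
python3 - <<'E'
from h import *
import pickle
st=observe(); f=grab_frame("wrist"); g=grab_frame("top"); pickle.dump((st,f,g),open("w2.pkl","wb"))
a=cv2.cvtColor(f["frame"],cv2.COLOR_RGB2BGR);b=cv2.cvtColor(g["frame"],cv2.COLOR_RGB2BGR)
cv2.imwrite("pics/w2.png",np.hstack([a,b])[:, :][:,:1024][::1])
im=np.vstack([cv2.resize(a,(400,300)),cv2.resize(b,(400,300))]);cv2.imwrite("pics/w2.png",im);print(st["eef_pos"],st["opening"])
E
```

```text
[ 693.59697717 -185.37544834  277.0489472 ] 0.08268108716591926
```

View pics/w2.png

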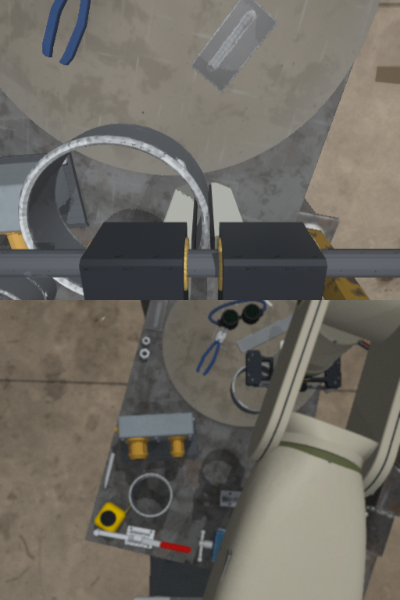

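Call:
{"fn": "play_rows", "kwargs": {"rows": [[0,0,3,0,0,0,0],[0,0,4,0,0,0,0],[0,0,4,0,0,0,0],[0,0,3.5,0,0,0,0],[0,0,1.5,0,0,0,0],[0,0,0.3,0,0,0,0],[0,0,0,0,0,0,0],[0,0,0,0,0,0,0]]}}

```text
time: 7.0
eef_pos: [695.1, -184.1, 121.4]
ee_rot: [3.14, 0.002, 0.007]
force: [0.7, -0.5, -2.3]
opening: 0.081
grip_force: 35.0
```

Call:
{"fn": "play_rows", "kwargs": {"rows": [[0,0,0.5,0,0,0,0],[0,0,0.4,0,0,0,0],[0,0,0.2,0,0,0,0],[0,0,0,0,0,0,0],[0,0,0,0,0,0,0]]}}

```text
time: 7.42
eef_pos: [694.3, -184.3, 108.0]
ee_rot: [3.141, 0.001, 0.003]
force: [1.3, 0.0, 3.2]
opening: 0.081
grip_force: 35.0
```

Call:
{"fn": "play_rows", "kwargs": {"rows": [[0,0,0,0,0,0,0.6],[0,0,0,0,0,0,0.6],[0,0,0,0,0,0,0.6],[0,0,0,0,0,0,0.6],[0,0,0,0,0,0,0.6],[0,0,0,0,0,0,0.6],[0,0,-2,0,0,0,0.6],[0,0,-4,0,0,0,0.6],[0,0,-4,0,0,0,0.6],[0,0,-4,0,0,0,0.6],[0,0,-3,0,0,0,0.6],[0,0,0,0,0,0,0.6]]}}

```text
time: 8.42
eef_pos: [696.4, -184.9, 287.4]
ee_rot: [3.137, 0.001, 0.021]
force: [0.9, -0.5, 2.0]
opening: 0.6
grip_force: 0.0
```

Call:
{"fn": "play_rows", "kwargs": {"rows": [[-2.6,-2.4,0,0,0,0,0.7],[-2.6,-2.4,0,0,0,0,0.7],[-2.6,-2.4,0,0,0,0,0.7],[-2.6,-2.4,0,0,0,0,0.7],[-2.6,-2.4,0,0,0,0,0.7],[-2.6,-2.4,0,0,0,0,0.7],[-2.6,-2.4,0,0,0,0,0.7],[-2.6,-2.4,0,0,0,0,0.7],[-2.6,-2.4,0,0,0,0,0.7],[-2.6,-2.4,0,0,0,0,0.7],[-1.5,0,0,0,0,0,0.7],[0,0,0,0,0,0,0.7]]}}

```text
time: 9.42
eef_pos: [416.3, 57.0, 276.6]
ee_rot: [-3.142, -0.005, 0.0]
force: [-0.3, 0.3, 0.2]
opening: 0.699
grip_force: 0.0
```

```bash
python3 - <<'E'
from h import *
import pickle
st=observe(); f=grab_frame("wrist"); pickle.dump((st,f),open("w3.pkl","wb"))
g=grab_frame("top");print(st["eef_pos"],st["opening"]);pickle.dump(g,open("g3.pkl","wb"))
a=cv2.cvtColor(f["frame"],cv2.COLOR_RGB2BGR);b=cv2.cvtColor(g["frame"],cv2.COLOR_RGB2BGR)
cv2.imwrite("pics/w3.png",np.vstack([cv2.resize(a,(400,300)),cv2.resize(b,(400,300))]))
E
```

```text
[416.32271509  56.95246353 276.56971615] 0.6985864397234097
```

View pics/w3.png

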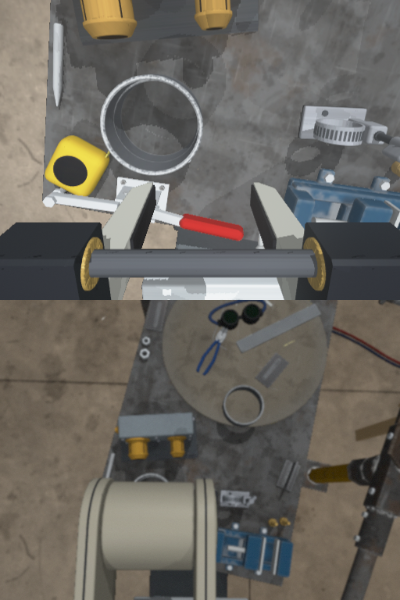

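```bash
python3 - <<'E'
from h import *
import pickle
st,f=pickle.load(open("w3.pkl","rb")); g=pickle.load(open("g3.pkl","rb"))
print(onz(f,np.array([[151.5,124.5],[100,124],[203,124]])*1.28,72,st))
print(onz(g,np.array([[244,106]])*1.28,55))
E
```

```text
[[438.4 112.4  72. ]
 [438.8 168.2  72. ]
 [439.1  56.4  72. ]]
[[ 682.1 -133.1   55. ]]
```

Call:
{"fn": "play_rows", "kwargs": {"rows": [[2.2,-0.3,2,0,0,0,0.8],[0,0,4,0,0,0,0.8],[0,0,4,0,0,0,0.8],[0,0,3.5,0,0,0,0.8],[0,0,1.8,0,0,0,0.8],[0,0,0,0,0,0,0.8],[0,0,0,0,0,0,0.8]]}}

```text
time: 10.1
eef_pos: [440.3, 58.2, 122.9]
ee_rot: [3.141, -0.001, -0.004]
force: [0.8, -1.0, 0.2]
opening: 0.8
grip_force: 0.0
```

Call:
{"fn": "play_rows", "kwargs": {"rows": [[0,0,0,0,0,0,0],[0,0,0,0,0,0,0],[0,0,0,0,0,0,0],[0,0,0,0,0,0,0],[0,0,0,0,0,0,0],[0,0,0,0,0,0,0],[0,0,0,0,0,0,0],[0,0,0,0,0,0,0],[0,0,0,0,0,0,0],[0,0,0,0,0,0,0],[0,0,0,0,0,0,0],[0,0,0,0,0,0,0]]}}

```text
time: 11.1
eef_pos: [440.3, 58.8, 123.6]
ee_rot: [3.141, 0.001, -0.0]
force: [-1.4, -0.6, -0.6]
opening: 0.083
grip_force: 34.9
```

Call:
{"fn": "play_rows", "kwargs": {"rows": [[0,0,-2,0,0,0,0],[0,0,-4,0,0,0,0],[0,0,-4,0,0,0,0],[0,0,-4,0,0,0,0],[0,0,-3,0,0,0,0],[2.6,2.4,0,0,0,0,0],[2.6,2.4,0,0,0,0,0],[2.6,2.4,0,0,0,0,0],[2.6,2.4,0,0,0,0,0],[2.6,2.4,0,0,0,0,0],[2.6,2.4,0,0,0,0,0],[2.6,2.4,0,0,0,0,0]]}}

```text
time: 12.1
eef_pos: [623.4, -110.4, 292.8]
ee_rot: [-3.141, -0.001, 0.002]
force: [0.8, 1.0, -0.7]
opening: 0.083
grip_force: 34.9
```

Call:
{"fn": "play_rows", "kwargs": {"rows": [[2.6,2.4,0,0,0,0,0],[2.6,2.4,0,0,0,0,0],[2.4,2.2,0,0,0,0,0],[0,0,0,0,0,0,0],[0,0,4,0,0,0,0],[0,0,4,0,0,0,0],[0,0,3,0,0,0,0],[0,0,2,0,0,0,0],[0,0,0,0,0,0,0],[0,0,0,0,0,0,0]]}}

```text
time: 12.93
eef_pos: [697.3, -178.5, 161.6]
ee_rot: [-3.14, -0.001, 0.007]
force: [-0.1, 0.7, -1.2]
opening: 0.086
grip_force: 34.9
```

```bash
python3 - <<'E'
from h import *
import pickle
st=observe(); f=grab_frame("wrist")
print(st["eef_pos"],st["opening"],st["force"]); save("w4",f,s=1.2)
E
```

```text
[ 697.28720971 -178.46262241  161.57790925] 0.08587193725479696 [-0.10547143  0.66586681 -1.24022007]
```

View pics/w4.png

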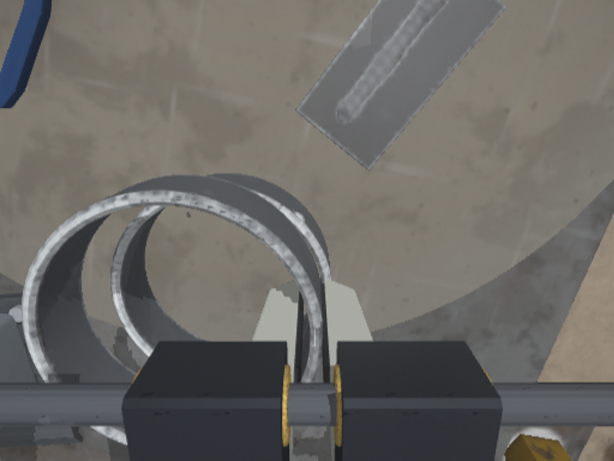

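```bash
python3 - <<'E'
from h import *
st=observe(); f=grab_frame("wrist")
# model fit by projection: print silhouettes for guess
th=np.linspace(0,2*np.pi,200)
for name,z,c in(("held",110,(697,-126.5)),("low",55,(694,-132)),("low",55,(700,-132)),("low",55,(694,-128))):
    P=np.c_[c[0]+56.5*np.cos(th),c[1]+56.5*np.sin(th),np.full(200,z)]
    p=proj(f,P,st)*1.2; print(name,c,"left",p[p[:,0].argmin()],"right",p[p[:,0].argmax()],"top",p[p[:,1].argmin()])
E
```

```text
held (697, -126.5) left [ 18.72 309.84] right [321.6  339.24] top [154.8  191.16]
low (694, -132) left [105.48 264.72] right [329.76 284.28] top [210.12 172.44]
low (700, -132) left [103.68 253.44] right [330.   273.36] top [209.16 159.48]
low (694, -128) left [ 97.44 267.96] right [321.84 284.28] top [201.48 172.44]
```

Call:
{"fn": "play_rows", "kwargs": {"rows": [[-0.4,0.55,0,0,0,0,0],[0,0,0.8,0,0,0,0],[0,0,0.5,0,0,0,0],[0,0,0.3,0,0,0,0],[0,0,0.2,0,0,0,0],[0,0,0,0,0,0,0],[0,0,0,0,0,0,0]]}}

```text
time: 13.62
eef_pos: [694.4, -184.3, 145.4]
ee_rot: [-3.141, -0.001, 0.001]
force: [0.0, -0.2, -1.8]
opening: 0.087
grip_force: 34.9
```

Call:
{"fn": "play_rows", "kwargs": {"rows": [[0,0,0.2,0,0,0,0],[0,0,0.1,0,0,0,0],[0,0,0,0,0,0,0],[0,0,0,0,0,0,0]]}}

```text
time: 13.95
eef_pos: [694.6, -184.5, 142.8]
ee_rot: [3.142, 0.001, 0.0]
force: [-0.2, 0.2, -1.4]
opening: 0.084
grip_force: 34.9
```

Call:
{"fn": "play_rows", "kwargs": {"rows": [[0,0,0.15,0,0,0,0],[0,0,0,0,0,0,0],[0,0,0,0,0,0,0.6],[0,0,0,0,0,0,0.6],[0,0,0,0,0,0,0.6],[0,0,0,0,0,0,0.6],[0,0,0,0,0,0,0.6],[0,0,0,0,0,0,0.6],[0,0,0,0,0,0,0.6],[0,0,-2,0,0,0,0.6],[0,0,-4,0,0,0,0.6],[0,0,-4,0,0,0,0.6]]}}

```text
time: 14.95
eef_pos: [693.1, -184.0, 239.4]
ee_rot: [-3.14, -0.001, 0.008]
force: [1.1, -0.5, 0.1]
opening: 0.601
grip_force: 0.0
```

Call:
{"fn": "play_rows", "kwargs": {"rows": [[0,0,-4,0,0,0,0.7],[-2.6,-2.4,0,0,0,0,0.7],[-2.6,-2.4,0,0,0,0,0.7],[-2.6,-2.4,0,0,0,0,0.7],[-2.6,-2.4,0,0,0,0,0.7],[-2.6,-2.4,0,0,0,0,0.7],[-2.6,-2.4,0,0,0,0,0.7],[-2.6,-2.4,0,0,0,0,0.7],[-2.6,-2.4,0,0,0,0,0.7],[-2.6,-2.4,0,0,0,0,0.7],[-2.5,-2.4,0,0,0,0,0.7],[0,0,0,0,0,0,0.7]]}}

```text
time: 15.95
eef_pos: [432.1, 58.4, 281.1]
ee_rot: [-3.14, -0.005, 0.002]
force: [-1.3, -0.7, 0.5]
opening: 0.703
grip_force: 0.0
```

```bash
python3 - <<'E'
from h import *
import pickle
st=observe(); f=grab_frame("wrist"); pickle.dump((st,f),open("w5.pkl","wb"))
g=grab_frame("top");print(st["eef_pos"],st["opening"]);pickle.dump(g,open("g5.pkl","wb"))
a=cv2.cvtColor(f["frame"],cv2.COLOR_RGB2BGR);b=cv2.cvtColor(g["frame"],cv2.COLOR_RGB2BGR)
cv2.imwrite("pics/w5.png",np.vstack([cv2.resize(a,(400,300)),cv2.resize(b,(400,300))]))
th=np.linspace(0,2*np.pi,200)
for c in((436,110),(440,110)):
    P=np.c_[c[0]+56.5*np.cos(th),c[1]+56.5*np.sin(th),np.full(200,36)]
    p=proj(f,P,st)/1.28; print(c,"left",p[p[:,0].argmin()],"right",p[p[:,0].argmax()],"top",p[p[:,1].argmin()])
E
```

```text
[432.06747977  58.37648599 281.0810891 ] 0.7025757831376481
(436, 110) left [116.09375  126.328125] right [206.71875 132.1875 ] top [159.453125  85.3125  ]
(440, 110) left [115.78125 123.125  ] right [206.71875 129.0625 ] top [159.296875  81.796875]
```

View pics/w5.png

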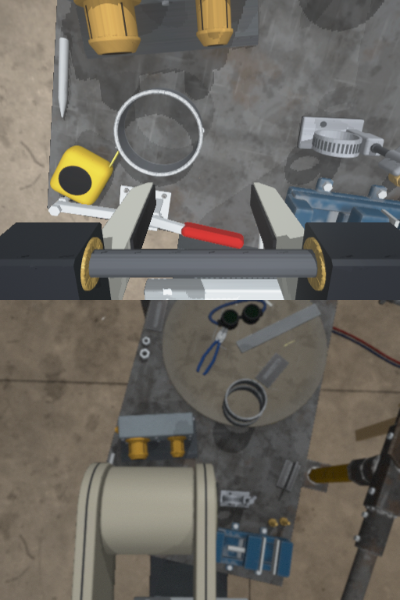

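Call:
{"fn": "play_rows", "kwargs": {"rows": [[0,-0.2,2,0,0,0,0.8],[0,0,4,0,0,0,0.8],[0,0,4,0,0,0,0.8],[0,0,4,0,0,0,0.8],[0,0,3.5,0,0,0,0.8],[0,0,1.5,0,0,0,0.8],[0,0,0,0,0,0,0.8],[0,0,0,0,0,0,0.8]]}}

```text
time: 16.72
eef_pos: [435.4, 56.6, 90.7]
ee_rot: [3.141, -0.0, -0.003]
force: [0.1, 0.3, 0.1]
opening: 0.8
grip_force: 0.0
```

Call:
{"fn": "play_rows", "kwargs": {"rows": [[0,0,0,0,0,0,0],[0,0,0,0,0,0,0],[0,0,0,0,0,0,0],[0,0,0,0,0,0,0],[0,0,0,0,0,0,0],[0,0,0,0,0,0,0],[0,0,0,0,0,0,0],[0,0,0,0,0,0,0],[0,0,0,0,0,0,0],[0,0,0,0,0,0,0],[0,0,0,0,0,0,0],[0,0,0,0,0,0,0]]}}

```text
time: 17.72
eef_pos: [435.5, 57.3, 91.3]
ee_rot: [3.142, 0.001, 0.001]
force: [0.7, 1.7, -0.0]
opening: 0.086
grip_force: 35.0
```

Call:
{"fn": "play_rows", "kwargs": {"rows": [[0,0,-2,0,0,0,0],[0,0,-4,0,0,0,0],[0,0,-4,0,0,0,0],[0,0,-4,0,0,0,0],[0,0,-4,0,0,0,0],[0,0,-2,0,0,0,0],[2.6,2.4,0,0,0,0,0],[2.6,2.4,0,0,0,0,0],[2.6,2.4,0,0,0,0,0],[2.6,2.4,0,0,0,0,0],[2.6,2.4,0,0,0,0,0],[2.6,2.4,0,0,0,0,0]]}}

```text
time: 18.72
eef_pos: [592.3, -88.1, 290.3]
ee_rot: [3.141, 0.001, -0.002]
force: [-0.7, 0.2, -1.4]
opening: 0.086
grip_force: 35.0
```

Call:
{"fn": "play_rows", "kwargs": {"rows": [[2.6,2.4,0,0,0,0,0],[2.6,2.4,0,0,0,0,0],[2.6,2.4,0,0,0,0,0],[2.6,2.4,0,0,0,0,0],[0,0,0,0,0,0,0],[0,0,4,0,0,0,0],[0,0,3,0,0,0,0],[0,0,1.5,0,0,0,0],[0,0,0,0,0,0,0],[0,0,0,0,0,0,0]]}}

```text
time: 19.55
eef_pos: [694.8, -182.2, 205.1]
ee_rot: [-3.141, -0.001, 0.005]
force: [1.1, -0.3, -1.6]
opening: 0.081
grip_force: 35.0
```

```bash
python3 - <<'E'
from h import *
st=observe(); f=grab_frame("wrist"); p0=st["eef_pos"]
print(p0,st["opening"],st["force"]); save("w6",f,s=1.2)
th=np.linspace(0,2*np.pi,200)
for name,z,c in(("held",p0[2]-91.3+36,(p0[0]-2,p0[1]+52)),("low",91,(693,-133))):
    P=np.c_[c[0]+56.5*np.cos(th),c[1]+56.5*np.sin(th),np.full(200,z)]
    p=proj(f,P,st)*1.2; print(name,c,"left",p[p[:,0].argmin()],"right",p[p[:,0].argmax()],"top",p[p[:,1].argmin()])
E
```

```text
[ 694.81560842 -182.20496108  205.11632814] 0.08143125632723218 [ 1.12843617 -0.32081171 -1.57902955]
held (np.float64(692.8156084243946), np.float64(-130.20496107815606)) left [ 21.72 308.88] right [322.8  338.16] top [157.08 191.04]
low (693, -133) left [104.64 258.36] right [325.2  274.56] top [207.24 163.92]
```

View pics/w6.png

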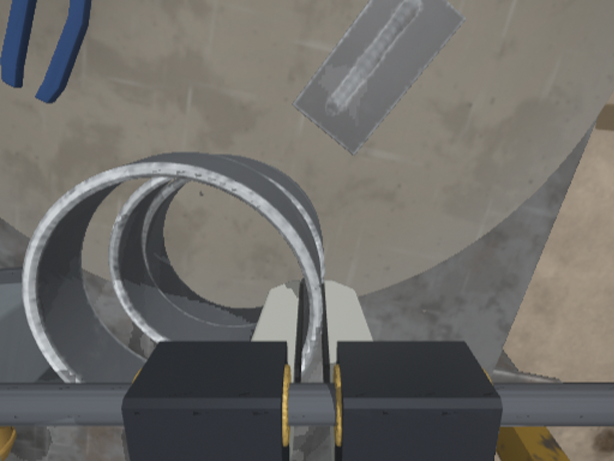

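Call:
{"fn": "play_rows", "kwargs": {"rows": [[-0.9,0.3,0,0,0,0,0],[0,0,0.8,0,0,0,0],[0,0,0.5,0,0,0,0],[0,0,0,0,0,0,0],[0,0,0,0,0,0,0]]}}

```text
time: 20.02
eef_pos: [686.7, -185.3, 193.3]
ee_rot: [-3.141, -0.001, 0.0]
force: [0.1, 0.1, -2.5]
opening: 0.083
grip_force: 35.0
```

```bash
python3 - <<'E'
from h import *
st=observe(); f=grab_frame("wrist"); p0=st["eef_pos"]
print(p0,st["opening"],st["force"]); im=f["frame"].copy()
th=np.linspace(0,2*np.pi,100)
for z,c,col in((p0[2]-91.3+36,(p0[0]+8.5,p0[1]+52),(255,0,0)),(91,(694,-133.5),(0,255,0))):
  for r in (56.5,47.5):
    P=np.c_[c[0]+r*np.cos(th),c[1]+r*np.sin(th),np.full(100,z)]
    for q in proj(f,P,st):
        cv2.circle(im,(int(q[0]),int(q[1])),0,col,-1)
save("w7",{"frame":im},(0,100,300,384),2)
E
```

```text
[ 686.68897419 -185.25629574  193.27622279] 0.08274672607593064 [ 0.10408538  0.06218253 -2.49024716]
```

View pics/w7.png

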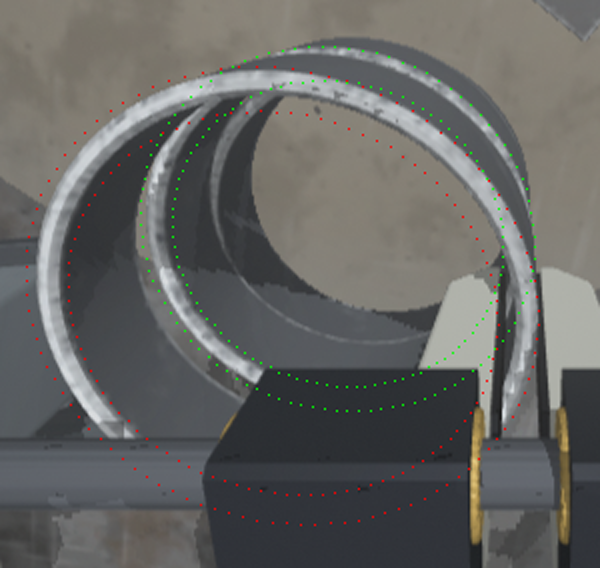

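Call:
{"fn": "play_rows", "kwargs": {"rows": [[0,0,0.6,0,0,0,0],[0,0,0.4,0,0,0,0],[0,0,0.15,0,0,0,0],[0,0,0,0,0,0,0],[0,0,0,0,0,0,0]]}}

```text
time: 20.48
eef_pos: [686.5, -185.4, 181.6]
ee_rot: [-3.141, -0.001, 0.0]
force: [-0.4, -0.3, -1.7]
opening: 0.083
grip_force: 35.0
```

Release, lift, and move toward the clamp.

Call:
{"fn": "play_rows", "kwargs": {"rows": [[0,0,0.1,0,0,0,0],[0,0,0,0,0,0,0],[0,0,0,0,0,0,0.6],[0,0,0,0,0,0,0.6],[0,0,0,0,0,0,0.6],[0,0,0,0,0,0,0.6],[0,0,0,0,0,0,0.6],[0,0,0,0,0,0,0.6],[0,0,0,0,0,0,0.6],[0,0,-2,0,0,0,0.6],[0,0,-4,0,0,0,0.6],[0,0,-4,0,0,0,0.6]]}}

```text
time: 21.48
eef_pos: [685.3, -185.0, 279.0]
ee_rot: [-3.14, -0.001, 0.008]
force: [1.7, -0.3, 0.5]
opening: 0.601
grip_force: 0.0
```

Call:
{"fn": "play_rows", "kwargs": {"rows": [[0,0,-3,0,0,0,0.6],[-4,0,0,0,0,0,0.6],[-4,0,0,0,0,0,0.6],[-4,0,0,0,0,0,0.6],[-4,0,0,0,0,0,0.6],[-4,0,0,0,0,0,0.6],[-4,0,0,0,0,0,0.6],[-4,0,0,0,0,0,0.6],[0,0,0,0,0,0,0.6]]}}

```text
time: 22.23
eef_pos: [400.9, -184.8, 309.6]
ee_rot: [-3.141, 0.001, 0.005]
force: [0.0, 0.3, -1.0]
opening: 0.6
grip_force: 0.0
```

```bash
python3 - <<'E'
from h import *
import pickle
st=observe(); f=grab_frame("wrist"); pickle.dump((st,f),open("w8.pkl","wb"))
g=grab_frame("top");print(st["eef_pos"],st["opening"]);pickle.dump(g,open("g8.pkl","wb"))
print(proj(f,[[427,-106,0],[427,-145,106]],st))
a=cv2.cvtColor(f["frame"],cv2.COLOR_RGB2BGR);b=cv2.cvtColor(g["frame"],cv2.COLOR_RGB2BGR)
b=cv2.resize(b[0:384,100:],None,fx=.55,fy=.55)
im=np.zeros((384+b.shape[0],512,3),np.uint8); im[:384]=a; im[384:,:b.shape[1]]=b
cv2.imwrite("pics/w8.png",im)
E
```

```text
[ 400.93004923 -184.78779265  309.61614288] 0.6000759720341813
[[189.8 135.7]
 [211.9 154.5]]
```

View pics/w8.png

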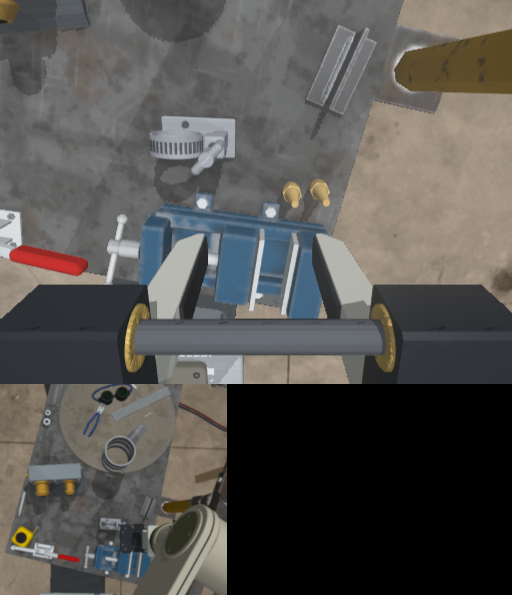

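```bash
python3 - <<'E'
from h import *
import pickle
st,f=pickle.load(open("w8.pkl","rb"))
A,B,C=onz(f,[[163,117],[236,119.5],[235.5,158.5]],8,st); print(A,B,C)
u=(A-B)/np.linalg.norm(A-B); yaw=np.degrees(np.arctan2(u[1],u[0]))-90; print("yaw",yaw,np.linalg.norm(A-B))
x=np.array([u[1],-u[0],0]); O=(A+B)/2-x*22+u*14; print("O",O,"key",O-39*u)
for z in(106,120): print(z,onz(f,[[195,172],[222,145],[209,158]],z,st).tolist())
k=O-39*u; print("proj key c",proj(f,[[k[0],k[1],106],[k[0],k[1],120],[k[0],k[1],92]],st))
print(st["joint_pos"].round(3))
# gray dump mask near key
im=cv2.cvtColor(f["frame"],cv2.COLOR_RGB2GRAY)[136:184:2,180:236:2]
print("\n".join(" ".join("%3d"%v for v in r) for r in im))
E
```

```text
[448.6 -79.5   8. ] [ 445.8 -159.3    8. ] [ 402.3 -157.8    8. ]
yaw -2.0095538130211423 79.84910769695553
O [ 425.7044561 -104.637155     8.       ] key [ 424.33687663 -143.61316976    8.        ]
106 [[411.8, -129.9, 106.0], [435.0, -153.8, 106.0], [424.0, -142.4, 106.0]]
120 [[415.4, -132.6, 120.0], [437.5, -155.3, 120.0], [427.0, -144.5, 120.0]]
proj key c [[210.4 157.6]
 [208.1 161.3]
 [212.6 154.3]]
[-5.470e-01 -3.130e-01  1.892e+00 -1.000e-03  1.565e+00  1.024e+00]
162 163 159 158 153 152 147 147 140 136 130 110 149 165 164 163 163 163 160 159 157 148 139 104 164 169 169 165
161 162 157 159 151 152 148 146 141 133 128 108 159 178 182 184 185 186 185 186 183 180 132 100 165 170 170 164
164 162 160 160 152 153 148 147 142 128 109  85 153 172 173 176 177 178 164 142 140 150 128  98 161 165 165 162
138 160 147 128 152 119 137  94 117 103  77  73 153 172 170 157 131 127 132 144 143 135 119 109 164 169 169 165
 95 155 124  94 144  92 153  90 117 107  78  72 152 169 157  97  95 132 166 162 147 130 112 109 166 170 169 165
 94 158 132  95 144  92 163  89 120 111  78  73 149 167 117  9
[... 1365 characters left out ...]
  85  89  90  88  86  85  87
 99 100 100  99  96  90 130 155 153 140  99  71  72  75  72  68  67  69  69  67  72  83  90  90  86  84  84  85
101 100  99  99  91  88  92 109 120  97  72  72  73  77  77  74  71  70  69  69  72  94  96  92  85  83  83  83
101 100  98  97  91  86  68  68  69  71  76  76  77  81  77  76  73  72  70  72  76  99 102 100  93  87  85  85
103 102 100  96  81  72  69  68  67  73  77  77  77  81  77  77  77  76  73  75  78 100 100 103  97  88  88  88
102 102 104  94  70  68  67  69  71  74  77  78  78  79  78  78  79  76  75  75 104  99  98 100  96  89  89  86
 91  84  77  76  71  70  71  73  76  75  76  78  77  77  78  76  77  76  75  77 105 103 102 102  98  89  89  87
```

Call:
{"fn": "play_rows", "kwargs": {"rows": [[1.2,-2.05,0,0,0,-0.12,0.6],[1.2,-2.05,0,0,0,0,0.6],[0,0,0,0,0,-0.12,0.6],[0,0,0,0,0,-0.12,0.6],[0,0,0,0,0,-0.12,0.6],[0,0,0,0,0,-0.12,0.6],[0,0,0,0,0,-0.12,0.6],[0,0,0,0,0,-0.12,0.6],[0,0,0,0,0,-0.12,0.6],[0,0,0,0,0,-0.12,0.6],[0,0,0,0,0,-0.12,0.6],[0,0,0,0,0,-0.12,0.6]]}}

```text
time: 23.33
eef_pos: [429.6, -143.4, 311.1]
ee_rot: [2.474, 1.935, 0.001]
force: [0.2, -0.3, 0.5]
opening: 0.602
grip_force: 0.0
```

Call:
{"fn": "play_rows", "kwargs": {"rows": [[0,0,1,0,0,-0.12,0.6],[0,0,1,0,0,-0.12,0.6],[0,0,1,0,0,-0.12,0.6],[0,0,1,0,0,-0.12,0.6],[0,0,1,0,0,-0.12,0.6],[0,0,0,0,0,-0.12,0.6],[0,0,0,0,0,-0.12,0.6],[0,0,0,0,0,-0.12,0.6],[0,0,0,0,0,-0.06,0.6],[0,0,0,0,0,0,0.6],[0,0,0,0,0,0,0.6]]}}

```text
time: 24.25
eef_pos: [429.1, -143.4, 260.9]
ee_rot: [1.227, 2.892, 0.0]
force: [0.5, -0.5, -1.0]
opening: 0.602
grip_force: 0.0
```

```bash
cat > tgt.py <<'E'
import sys
from h import *
def info(tx=None,ty=None):
    st=observe(); M=Ro.from_rotvec(st["ee_rot"]).as_matrix(); p=st["eef_pos"]
    psi=np.degrees(np.arctan2(M[1,0],M[0,0]))
    print("p",p.round(1),"psi",psi.round(2),"tilt z",M[:,2].round(4),"j",st["joint_pos"].round(3),"F",st["force"].round(1),"M",st["moment"].round(2),"op",round(st["opening"],3))
    if tx is not None: print("tool dxy cm",(M.T@np.array([tx-p[0],ty-p[1],0])/10).round(2))
    return st
E
python3 -c "
from tgt import *
st=info(425,-143.5)
f=grab_frame('wrist'); k=[425,-143.5]
a=np.deg2rad(-46); d=17*np.array([np.cos(a),np.sin(a)])
print(proj(f,[[k[0]-d[0],k[1]-d[1],120],[k[0]+d[0],k[1]+d[1],120]],st)); save('w9',f,s=1.2)
"
```

```text
p [ 429.1 -143.4  260.9] psi 134.02 tilt z [ 3.e-04  1.e-04 -1.e+00] j [-0.436 -0.258  1.936  0.     1.463 -1.204] F [ 0.5 -0.5 -1. ] M [-0.06 -0.16 -0.09] op 0.602
tool dxy cm [ 0.28 -0.3  -0.  ]
[[256.2 184.4]
 [256.4 230.7]]
```

View pics/w9.png

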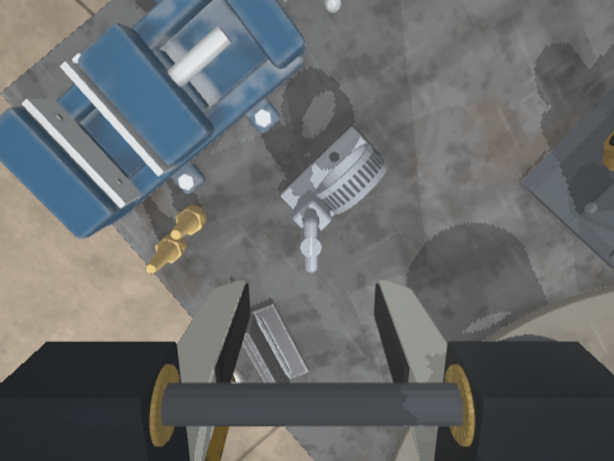

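Call:
{"fn": "play_rows", "kwargs": {"rows": [[0.5,-0.15,2,0,0,0,0.5],[0,0,3,0,0,0,0.5],[0,0,2.5,0,0,0,0.5],[0,0,1.2,0,0,0,0.5],[0,0,0,0,0,0,0.5],[0,0,0,0,0,0,0.5],[0,0,0,0,0,0,0.3],[0,0,0,0,0,0,0.3],[0,0,0,0,0,0,0.3],[0,0,0,0,0,0,0.3]], "grip_force": 10}}

```text
time: 25.13
eef_pos: [424.1, -141.1, 174.8]
ee_rot: [1.224, 2.891, -0.0]
force: [-0.1, 0.0, -0.2]
opening: 0.312
grip_force: 0.0
```

Call:
{"fn": "play_rows", "kwargs": {"rows": [[0,0,0,0,0,0,0],[0,0,0,0,0,0,0],[0,0,0,0,0,0,0],[0,0,0,0,0,0,0],[0,0,0,0,0,0,0],[0,0,0,0,0,0,0],[0,0,0,0,0,0,0],[0,0,0,0,0,0,0]]}}

```text
time: 25.8
eef_pos: [423.5, -140.9, 173.7]
ee_rot: [1.225, 2.893, -0.0]
force: [-0.3, -0.1, -0.4]
opening: 0.085
grip_force: 10.0
```

Call:
{"fn": "play_rows", "kwargs": {"rows": [[0,0,0,0,0,0,0],[0,0,0,0,0,0,0],[0,0,0,0,0,0,0]], "grip_force": 50}}

```text
time: 26.05
eef_pos: [423.4, -140.9, 173.7]
ee_rot: [-1.225, -2.893, 0.0]
force: [0.6, -1.1, 0.1]
opening: 0.079
grip_force: 50.0
```

```bash
python3 -c "
from tgt import *
info()"
```

```text
p [ 423.4 -140.9  173.7] psi 134.11 tilt z [-0.  0. -1.] j [-0.436 -0.194  2.047 -0.     1.289 -1.206] F [ 0.6 -1.1  0.1] M [-0.13 -0.22 -0.01] op 0.079
```

```bash
cat > fit.py <<'E'
from h import *
import pickle
from scipy.optimize import minimize
d=pickle.load(open("f0.pkl","rb")); V=[(d["top"],None)]
for n in("w1","w3","w5"):
    st,f=pickle.load(open(n+".pkl","rb")); V.append((f,st))
S=4; data=[]
prof=lambda D:[(0,D[0]),(6,D[0])],
def sect(D): # list of (x0,d0,x1,d1)
    return [(0,D+16,6,D+16),(6,D,40,D),(40,D+4,43,D+4),(43,D+4,54,D-10)]
th=np.linspace(0,2*np.pi,40)
def mask(f,st,o,yaw):
    h,w=f["frame"].shape[:2]; m=np.zeros((h,w),np.uint8); R=Ro.from_euler('z',yaw,degrees=True).as_matrix()
    for y,D in((52.5,49),(-52.5,35)):
        for a,da,b,db in sect(D):
            P=np.vstack([np.c_[np.full(40,-x),y+q/2*np.cos(th),59+q/2*np.sin(th)] for x,q in((a,da),(b,db))])
            p=proj(f,P@R.T+[o[0],o[1],0],st)
            cv2.fillConvexPoly(m,cv2.convexHull((p*16).astype(np.int32)),255,lineType=cv2.LINE_AA,shift=4)
    return m/255.
for f,st in V:
    hsv=cv2.cvtColor(f["frame"],cv2.COLOR_RGB2HSV)
    b=((hsv[...,0]>12)&(hsv[...,0]<28)&(hsv[...,1]>120)).astype(float)
    ref=cv2.dilate(mask(f,st,(584,101),4.2),np.ones((25,25)))>0
    data.append((b*ref)); print(b.sum(),(b*ref).sum(),mask(f,st,(584,101),4.2).sum())
def cost(p,idx): return sum(np.abs(mask(*V[i],p[:2],p[2])-data[i]).sum()/data[i].sum() for i in idx)
for idx in([0],[1],[2],[3],[1,2,3],[0,1,2,3]):
    r=minimize(cost,[584,101,4.2],args=(idx,),method="Nelder-Mead",options=dict(initial_simplex=[[584,101,4.2],[590,101,4.2],[584,107,4.2],[584,101,6]],xatol=.02,fatol=1e-4))
    print(idx,r.x.round(2),round(r.fun,3))
E
python3 fit.py
```

```text
3028.0 1149.0 1334.2509803921569
5454.0 2318.0 2873.654901960784
8352.0 4321.0 5243.64705882353
10381.0 6435.0 7550.329411764706
[0] [585.59 102.23   4.11] 0.181
[1] [588.81 101.85   3.88] 0.133
[2] [588.28 101.92   3.68] 0.105
[3] [587.39 102.19   4.38] 0.098
[1, 2, 3] [587.91 102.14   4.37] 0.346
[0, 1, 2, 3] [587.75 102.19   4.24] 0.537
```

Call:
{"fn": "play_rows", "kwargs": {"rows": [[0,0,-0.5,0,0,0,0],[0,0,-1,0,0,0,0],[0,0,-1,0,0,0,0],[0,0,-0.6,0,0,0,0],[0,0,0,0,0,-0.027,0],[0,0,0,0,0,-0.027,0],[0,0,0,0,0,-0.027,0],[0,0,0,0,0,-0.027,0],[0,0,0,0,0,0,0]]}}

```text
time: 26.8
eef_pos: [423.7, -141.0, 205.7]
ee_rot: [1.064, 2.955, -0.0]
force: [0.2, -0.2, -2.0]
opening: 0.082
grip_force: 50.0
```

Call:
{"fn": "play_rows", "kwargs": {"rows": [[0.1,0.5,0,0,0,0,0],[0.2,1.0,0,0,0,0,0],[0.3,1.5,0,0,0,0,0],[0.34,1.7,0,0,0,0,0],[0.34,1.7,0,0,0,0,0],[0.34,1.7,0,0,0,0,0],[0.34,1.7,0,0,0,0,0],[0.34,1.7,0,0,0,0,0],[0.34,1.7,0,0,0,0,0],[0.3,1.5,0,0,0,0,0],[0.2,1.0,0,0,0,0,0],[0.1,0.5,0,0,0,0,0]]}}

```text
time: 27.8
eef_pos: [502.5, 6.2, 204.8]
ee_rot: [-1.065, -2.956, -0.001]
force: [-0.6, 0.3, -2.4]
opening: 0.084
grip_force: 50.0
```

Call:
{"fn": "play_rows", "kwargs": {"rows": [[0,0,0,0,0,0,0],[0,0,0,0,0,0,0]]}}

```text
time: 27.97
eef_pos: [501.9, 4.5, 204.6]
ee_rot: [-1.066, -2.955, 0.001]
force: [-0.2, 0.1, -2.1]
opening: 0.083
grip_force: 50.0
```

```bash
python3 - <<'E'
from tgt import *
import pickle
st=info(502.6,4.2); D={}
D["st"]=st
for n in("wrist","scene","top"): D[n]=grab_frame(n)
pickle.dump(D,open("d10.pkl","wb"))
f=D["wrist"]; p=st["eef_pos"]
print("w",proj(f,[[p[0],p[1],p[2]-65],[p[0]-3,p[1]+39,30]],st),"s",proj(D["scene"],[[p[0],p[1],p[2]-65],[537,46,59]]),"t",proj(D["top"],[[p[0],p[1],p[2]-65],[537,46,59]]))
ims=[cv2.cvtColor(D[n]["frame"],cv2.COLOR_RGB2BGR) for n in("wrist","scene","top")]
a=cv2.resize(ims[0],(400,300)); b=cv2.resize(ims[1][90:290,180:440],(390,300)); c=cv2.resize(ims[2][120:280,120:333],(400,300))
im=np.zeros((600,800,3),np.uint8); im[:300,:400]=a; im[:300,400:790]=b; im[300:,:400]=c; cv2.imwrite("pics/d10.png",im)
E
```

```text
p [501.9   4.5 204.6] psi 140.33 tilt z [-4.e-04 -3.e-04 -1.e+00] j [-0.093 -0.067  1.872 -0.     1.337 -0.971] F [-0.2  0.1 -2.1] M [ 0.05 -0.21  0.  ] op 0.083
tool dxy cm [-0.08  0.02 -0.  ]
w [[261.  268.4]
 [297.6 162.7]] s [[266.6 177.4]
 [243.5 213.1]] t [[247.6 215.6]
 [227.4 200.4]]
```

View pics/d10.png

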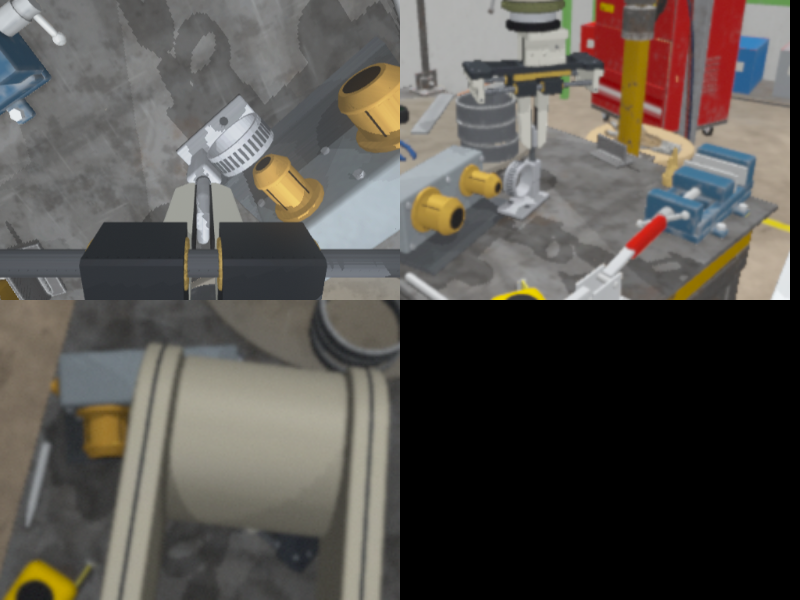

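```bash
python3 - <<'E'
from h import *
import pickle
D=pickle.load(open("d10.pkl","rb")); f=D["wrist"]; st=D["st"]; z=39
g=cv2.GaussianBlur(cv2.cvtColor(f["frame"],cv2.COLOR_RGB2GRAY).astype(np.float32),(0,0),1)
a,b=np.array([177,152])*1.28,np.array([238,97])*1.28
n=np.array([b[1]-a[1],-(b[0]-a[0])])/np.linalg.norm(b-a)
pts=[]
for s in np.linspace(.12,.9,40):
    c=a+s*(b-a); k=np.arange(-7,7.01,.25); q=c+k[:,None]*n
    v=cv2.remap(g,q[:,0].astype(np.float32)[None],q[:,1].astype(np.float32)[None],cv2.INTER_LINEAR)[0]
    d=np.abs(np.gradient(v)); pts.append(q[d.argmax()])
W=onz(f,pts,z,st)[:,:2]
vx,vy,x0,y0=cv2.fitLine(W.astype(np.float32),cv2.DIST_HUBER,0,.01,.01).ravel()
res=(W-[x0,y0])@[-vy,vx]; print("rms",np.median(np.abs(res)),"dir",vx,vy,"yaw",np.degrees(np.arctan2(vy,vx))-90, "pt",x0,y0)
print("corners",onz(f,[a,b],z,st)); print(res.round(1))
E
```

```text
rms 0.14820385761558436 dir 0.056708254 -0.9983908 yaw -176.74911 pt 478.6 29.75
corners [[481.8 -12.4  39. ]
 [477.7  65.1  39. ]]
[ 0.7  0.4  0.1  0.1 -0.3 -0.3 -0.2 -0.2 -0.  -0.2 -0.  -0.2 -0.1 -0.2
 -0.2  0.   0.   0.4  0.2  0.1 -0.3  0.   0.   0.1 -0.3 -0.3  0.1  4.6
  4.6 -0.1 -0.1 -0.1 -0.  -0.   0.4  0.4  0.   0.   0.  -0. ]
```

```bash
sed -i 's/^for n in("w1","w3","w5"):/D=pickle.load(open("d10.pkl","rb")); V.append((D["wrist"],D["st"]))\nfor n in():/; s/for idx in(.*:/for idx in([1],):/' fit.py; python3 fit.py
```

```text
3028.0 1149.0 1334.2509803921569
10970.0 10052.0 12944.003921568628
[1] [587.1  102.86   3.54] 0.246
```

Call:
{"fn": "play_rows", "kwargs": {"rows": [[0.1,0.12,0.3,0,0,-0.01,0],[0,0,0.7,0,0,0,0],[0,0,0.7,0,0,0,0],[0,0,0.4,0,0,0,0],[0,0,0,0,0,0,0],[0,0,0,0,0,0,0]]}}

```text
time: 28.62
eef_pos: [501.5, 6.0, 183.0]
ee_rot: [-1.052, -2.959, 0.001]
force: [-0.8, 0.4, -3.0]
opening: 0.083
grip_force: 50.0
```

Call:
{"fn": "play_rows", "kwargs": {"rows": [[-0.37,0.34,0,0,0,0,0],[-0.37,0.34,0,0,0,0,0],[-0.37,0.34,0,0,0,0,0],[-0.37,0.34,0,0,0,0,0],[-0.37,0.34,0,0,0,0,0],[-0.37,0.34,0,0,0,0,0],[0,0,0,0,0,0,0],[0,0,0,0,0,0,0]]}}

```text
time: 29.28
eef_pos: [532.3, 7.9, 183.7]
ee_rot: [-1.052, -2.96, 0.0]
force: [-0.1, -0.6, -1.6]
opening: 0.086
grip_force: 50.0
```

```bash
python3 -c "
from tgt import *
info()"
```

```text
p [532.3   7.9 183.7] psi 140.88 tilt z [-2.e-04  1.e-04 -1.e+00] j [-0.081  0.039  1.808  0.     1.295 -0.97 ] F [-0.1 -0.6 -1.6] M [-0.   -0.17  0.03] op 0.086
```

Call:
{"fn": "play_rows", "kwargs": {"rows": [[-0.37,0.34,0,0,0,0,0],[-0.37,0.34,0,0,0,0,0],[-0.37,0.34,0,0,0,0,0],[-0.37,0.34,0,0,0,0,0],[0,0,0,0,0,0,0],[0,0,0,0,0,0,0]]}}

```text
time: 29.78
eef_pos: [552.4, 9.1, 183.7]
ee_rot: [-1.052, -2.96, 0.0]
force: [-0.1, 1.3, -2.6]
opening: 0.083
grip_force: 50.0
```

```bash
cat > fz.py <<'E'
from tgt import *
st=info()
E
python3 fz.py
```

```text
p [552.4   9.1 183.7] psi 140.88 tilt z [-1.e-04  0.e+00 -1.e+00] j [-0.076  0.092  1.752 -0.     1.298 -0.964] F [-0.1  1.3 -2.6] M [-0.04 -0.17 -0.02] op 0.083
```

Call:
{"fn": "play_rows", "kwargs": {"rows": [[-0.37,0.34,0,0,0,0,0],[-0.37,0.34,0,0,0,0,0],[-0.15,0.14,0,0,0,0,0],[0,0,0,0,0,0,0],[0,0,0,0,0,0,0]]}}

```text
time: 30.2
eef_pos: [564.3, 9.8, 183.7]
ee_rot: [-1.052, -2.96, 0.0]
force: [-0.7, 0.5, -2.4]
opening: 0.083
grip_force: 50.0
```

Call:
{"fn": "play_rows", "kwargs": {"rows": [[-0.07,0.07,0,0,0,0,0],[0,0,0,0,0,0,0],[-0.07,0.07,0,0,0,0,0],[0,0,0,0,0,0,0]]}}

```text
time: 30.53
eef_pos: [566.3, 10.1, 183.8]
ee_rot: [1.052, 2.96, 0.0]
force: [-0.2, 1.1, -2.4]
opening: 0.085
grip_force: 50.0
```

```bash
python3 fz.py
```

```text
p [566.3  10.1 183.8] psi 140.88 tilt z [ 1.e-04  0.e+00 -1.e+00] j [-0.073  0.128  1.713  0.     1.301 -0.961] F [-0.2  1.1 -2.4] M [-0.04 -0.17 -0.01] op 0.085
```

Continue until the foot bears on the block.

Call:
{"fn": "play_rows", "kwargs": {"rows": [[-0.07,0.07,0,0,0,0,0],[0,0,0,0,0,0,0],[-0.07,0.07,0,0,0,0,0],[0,0,0,0,0,0,0]]}}

```text
time: 30.87
eef_pos: [568.3, 10.2, 183.8]
ee_rot: [1.052, 2.96, 0.0]
force: [-0.6, 0.3, -1.6]
opening: 0.083
grip_force: 50.0
```

Call:
{"fn": "play_rows", "kwargs": {"rows": [[-0.07,0.07,0,0,0,0,0],[0,0,0,0,0,0,0],[0,0,0,0,0,0,0]]}}

```text
time: 31.12
eef_pos: [569.1, 10.3, 183.6]
ee_rot: [-1.052, -2.96, 0.0]
force: [-0.2, 0.6, -1.4]
opening: 0.08
grip_force: 50.0
```

```bash
python3 fz.py
```

```text
p [569.1  10.3 183.6] psi 140.88 tilt z [-2.e-04 -0.e+00 -1.e+00] j [-0.072  0.136  1.705 -0.     1.301 -0.96 ] F [-0.2  0.6 -1.4] M [-0.03 -0.14  0.03] op 0.08
```

Call:
{"fn": "play_rows", "kwargs": {"rows": [[-0.07,0.07,0,0,0,0,0],[0,0,0,0,0,0,0],[-0.07,0.07,0,0,0,0,0],[0,0,0,0,0,0,0]]}}

```text
time: 31.45
eef_pos: [570.9, 10.5, 183.7]
ee_rot: [-1.052, -2.96, 0.001]
force: [-2.5, -0.5, -0.7]
opening: 0.08
grip_force: 50.0
```

Call:
{"fn": "play_rows", "kwargs": {"rows": [[-0.07,0.07,0,0,0,0,0],[0,0,0,0,0,0,0],[0,0,0,0,0,0,0]]}}

```text
time: 31.7
eef_pos: [571.6, 10.6, 183.7]
ee_rot: [-1.051, -2.959, 0.001]
force: [-4.9, -0.9, 1.7]
opening: 0.085
grip_force: 50.0
```

Call:
{"fn": "play_rows", "kwargs": {"rows": [[0,0,0.1,0,0,0,0],[0,0,0,0,0,0,0],[0,0,0.1,0,0,0,0],[0,0,0,0,0,0,0]]}}

```text
time: 32.03
eef_pos: [571.7, 10.5, 181.9]
ee_rot: [-1.052, -2.959, 0.001]
force: [-6.3, -2.0, 2.5]
opening: 0.085
grip_force: 50.0
```

```bash
python3 fz.py
```

```text
p [571.7  10.5 181.9] psi 140.88 tilt z [-1.1e-03 -3.0e-04 -1.0e+00] j [-0.071  0.145  1.698 -0.     1.3   -0.959] F [-6.3 -2.   2.5] M [-0.36  1.28 -0.01] op 0.085
```

Call:
{"fn": "play_rows", "kwargs": {"rows": [[0,0,0.05,0,0,0,0],[0,0,0,0,0,0.05,0],[0,0,0,0,0,0.1,0],[0,0,0,0,0,0.1,0],[0,0,0,0,0,0.1,0],[0,0,0,0,0,0.1,0],[0,0,0,0,0,0.1,0],[0,0,0,0,0,0.1,0],[0,0,0,0,0,0,0]]}}

```text
time: 32.78
eef_pos: [572.1, 10.8, 181.8]
ee_rot: [-1.948, -2.465, -0.001]
force: [-4.8, 1.1, 4.8]
opening: 0.084
grip_force: 50.0
```

```bash
python3 fz.py
```

```text
p [572.1  10.8 181.8] psi 103.37 tilt z [ 2.e-04  3.e-04 -1.e+00] j [-0.071  0.145  1.698  0.     1.298 -0.304] F [-4.8  1.1  4.8] M [ 0.03  1.15 -0.09] op 0.084
```

Call:
{"fn": "play_rows", "kwargs": {"rows": [[0,0,0,0,0,0.1,0],[0,0,0,0,0,0.1,0],[0,0,0,0,0,0.1,0],[0,0,0,0,0,0.1,0],[0,0,0,0,0,0.1,0],[0,0,0,0,0,0.1,0],[0,0,0,0,0,0.1,0],[0,0,0,0,0,0.1,0],[0,0,0,0,0,0.1,0],[0,0,0,0,0,0.1,0],[0,0,0,0,0,0.1,0],[0,0,0,0,0,0.1,0]]}}

```text
time: 33.78
eef_pos: [572.8, 10.4, 181.8]
ee_rot: [2.997, 0.94, 0.003]
force: [-1.2, -2.1, 1.1]
opening: 0.081
grip_force: 50.0
```

```bash
python3 fz.py
```

```text
p [572.8  10.4 181.8] psi 34.82 tilt z [ 2.e-03 -4.e-04 -1.e+00] j [-0.071  0.146  1.697 -0.     1.296  0.892] F [-1.2 -2.1  1.1] M [-0.42  0.14 -0.01] op 0.081
```

Call:
{"fn": "play_rows", "kwargs": {"rows": [[0,0,0,0,0,0.1,0],[0,0,0,0,0,0.1,0],[0,0,0,0,0,0.1,0],[0,0,0,0,0,0.1,0],[0,0,0,0,0,0.1,0],[0,0,0,0,0,0.1,0],[0,0,0,0,0,0.1,0],[0,0,0,0,0,0.1,0],[0,0,0,0,0,0.1,0],[0,0,0,0,0,0.1,0],[0,0,0,0,0,0,0]]}}

```text
time: 34.7
eef_pos: [572.9, 9.7, 182.0]
ee_rot: [3.08, -0.614, 0.004]
force: [-0.9, -5.0, 3.0]
opening: 0.08
grip_force: 50.0
```

```bash
python3 fz.py
```

```text
p [572.9   9.7 182. ] psi -22.53 tilt z [ 0.0023 -0.0016 -1.    ] j [-0.072  0.145  1.697 -0.002  1.297  1.893] F [-0.9 -5.   3. ] M [-1.05  0.22 -0.02] op 0.08
```

Call:
{"fn": "play_rows", "kwargs": {"rows": [[0,0,0,0,0,0.1,0],[0,0,0,0,0,0.1,0],[0,0,0,0,0,0.1,0],[0,0,0,0,0,0.1,0],[0,0,0,0,0,0.1,0],[0,0,0,0,0,0.1,0],[0,0,0,0,0,0,0]]}}

```text
time: 35.28
eef_pos: [572.7, 9.3, 182.2]
ee_rot: [2.761, -1.496, 0.004]
force: [-3.2, -6.2, 4.6]
opening: 0.082
grip_force: 50.0
```

```bash
python3 fz.py
```

```text
p [572.7   9.3 182.2] psi -56.88 tilt z [ 0.0017 -0.0024 -1.    ] j [-7.200e-02  1.450e-01  1.697e+00 -2.000e-03  1.297e+00  2.492e+00] F [-3.2 -6.2  4.6] M [-1.38  0.67  0.06] op 0.082
```

Call:
{"fn": "play_rows", "kwargs": {"rows": [[0,0,0,0,0,0,0.4],[0,0,0,0,0,0,0.4],[0,0,0,0,0,0,0.4],[0,0,0,0,0,0,0.4],[0,0,0,0,0,0,0.4],[0,0,0,0,0,0,0.4],[0,0,-2,0,0,0,0.4],[0,0,-2,0,0,0,0.4],[0,0,0,0,0,-0.12,0.4],[0,0,0,0,0,-0.12,0.4],[0,0,0,0,0,-0.12,0.4],[0,0,0,0,0,-0.12,0.4]]}}

```text
time: 36.28
eef_pos: [572.2, 10.8, 221.4]
ee_rot: [-3.042, 0.784, -0.001]
force: [-1.4, -0.4, 1.0]
opening: 0.402
grip_force: 0.0
```

Call:
{"fn": "play_rows", "kwargs": {"rows": [[0,0,0,0,0,-0.12,0.4],[0,0,0,0,0,-0.12,0.4],[0,0,0,0,0,-0.12,0.4],[0,0,0,0,0,-0.12,0.4],[0,0,0,0,0,-0.12,0.4],[0,0,0,0,0,-0.12,0.4],[0,0,0,0,0,-0.12,0.4],[0,0,0,0,0,-0.12,0.4],[0,0,0,0,0,-0.12,0.4],[0,0,0,0,0,-0.12,0.4],[0,0,0,0,0,-0.12,0.4],[0,0,0,0,0,-0.12,0.4]]}}

```text
time: 37.28
eef_pos: [572.1, 10.8, 221.2]
ee_rot: [-2.804, -1.416, -0.0]
force: [0.6, -0.3, -0.0]
opening: 0.395
grip_force: 0.0
```

Call:
{"fn": "play_rows", "kwargs": {"rows": [[0,0,0,0,0,-0.12,0.4],[0,0,0,0,0,-0.12,0.4],[0,0,0,0,0,-0.12,0.4],[0,0,0,0,0,-0.12,0.4],[0,0,0,0,0,-0.12,0.4],[0,0,0,0,0,-0.12,0.4],[0,0,0,0,0,-0.12,0.4],[0,0,0,0,0,-0.12,0.4],[0,0,0,0,0,-0.12,0.4],[0,0,0,0,0,-0.12,0.4],[0,0,0,0,0,0,0.4],[0,0,0,0,0,0,0.4]]}}

```text
time: 38.28
eef_pos: [572.1, 10.7, 221.2]
ee_rot: [-1.528, -2.745, -0.0]
force: [-0.1, -0.3, -0.1]
opening: 0.401
grip_force: 0.0
```

```bash
python3 - <<'E'
from tgt import *
import pickle
st=info(572.5,9.5)
f=grab_frame("wrist"); g=cv2.cvtColor(f["frame"],cv2.COLOR_RGB2GRAY); pickle.dump((st,f),open("w12.pkl","wb"))
p=st["eef_pos"]; print(proj(f,[[572.5,9.5,128],[572.5,9.5,115]],st))
u,v=proj(f,[[572.5,9.5,128]],st)[0].astype(int)
print("\n".join(" ".join("%3d"%q for q in r) for r in g[v-34:v+36:4,u-30:u+32:2]),u,v)
E
```

```text
p [572.1  10.7 221.2] psi 121.77 tilt z [-0.e+00  1.e-04 -1.e+00] j [-0.071  0.108  1.663  0.     1.37  -0.625] F [-0.1 -0.3 -0.1] M [-0.02 -0.08 -0.03] op 0.401
tool dxy cm [-0.13 -0.03 -0.  ]
[[260.4 244.1]
 [260.3 234.3]]
125 125 124 120 111 105 166 190 201 206 125 115 115 117 115 110 108  99 120 184 211 132 100  98  99 101  91  96 102 102 102
120 118 113 114 114 110 106 158 190 200 198 116 123 131 128 122 116  99 186 204 201 110  96  95  97 102  92 101 108 103 101
120 117 117 116 114 112 111 107 104 106 106 136 151 158 182 132 125 105 154 187 101 100  99  98  96  99  99 113 156 133 118
120 119 119 117 115 115 115 114 107 105 112 151 165 176 207 203 185 117 101 104  99  98  98 100  99  97 113 140 178 137 123
 89  89  98 110 110 108 107 105 104 107 114 146 165 175 201 204 187 153 104 113  95  96  98 104 106 109 122 124 135 121 110
 87  86  85  84  82  81  93 101  98 111 113 139 164 175 199 205 188 157 106 112  98 100 107 112 114 116 115 108 101 112 125
 82  88  87  83  83  85  85  87  86 106 111 143 169 185 194 195 180 142 108 110 115 107 110 112 114 115 117 117 109 126 138
 81  81
[... 664 characters left out ...]
 178 200 220 202 173 105 102  99 108 113 113 119 125 123 125 127 128 125
 82  81  85  90  95  95  95  98  99  99 100 103 152 174 198 221 204 176 101  99  99  98 110 125 126 129 127 126 126 126 128
 90  90  90  91  96  96  97  97  99 100  99 100 113 159 181 200 159 102  96  95  96  98  98  98 112 127 126 123 116 116 119
 88  91  95  99  97  97  97  95  98 100 101 100  99 100 100 100  99  99  97  99  99  98  98  98  97  97 107 116 113 106 110
 95  96  97  99  98  98  99 101 101  99  98  99  99  98  98  98 100  99  98  96  96  94  93  94  95  83  80  79  98  95  88
 95  96  97  98 100 101 101  98  98  97  97  97  97  97  96  94  95  96  94  94  92  89  90  89  88  76  75  73  72 102  92 260 244
```

Call:
{"fn": "play_rows", "kwargs": {"rows": [[-0.1,0,1.5,0,0,0,0.4],[0,0,1.5,0,0,0,0.4],[0,0,0.9,0,0,0,0.4],[0,0,0,0,0,0,0.4],[0,0,0,0,0,0,0],[0,0,0,0,0,0,0],[0,0,0,0,0,0,0],[0,0,0,0,0,0,0],[0,0,0,0,0,0,0],[0,0,0,0,0,0,0],[0,0,0,0,0,0,0],[0,0,0,0,0,0,0]]}}

```text
time: 39.33
eef_pos: [572.7, 9.5, 182.8]
ee_rot: [1.524, 2.747, -0.001]
force: [-2.9, -2.4, 4.8]
opening: 0.084
grip_force: 50.0
```

```bash
python3 fz.py
```

```text
p [572.7   9.5 182.8] psi 121.96 tilt z [ 2.e-04 -5.e-04 -1.e+00] j [-7.300e-02  1.460e-01  1.695e+00 -1.000e-03  1.300e+00 -6.300e-01] F [-2.9 -2.4  4.8] M [-0.48  0.6  -0.  ] op 0.084
```

Call:
{"fn": "play_rows", "kwargs": {"rows": [[0,0,0,0,0,0.06,0],[0,0,0,0,0,0.06,0],[0,0,0,0,0,0.06,0],[0,0,0,0,0,0.06,0],[0,0,0,0,0,0.06,0],[0,0,0,0,0,0,0]]}}

```text
time: 39.83
eef_pos: [572.6, 9.4, 182.9]
ee_rot: [1.922, 2.484, -0.001]
force: [-3.9, -2.4, 6.0]
opening: 0.08
grip_force: 50.0
```

```bash
python3 fz.py
```

```text
p [572.6   9.4 182.9] psi 104.55 tilt z [ 1.e-04 -7.e-04 -1.e+00] j [-7.300e-02  1.450e-01  1.695e+00 -1.000e-03  1.300e+00 -3.260e-01] F [-3.9 -2.4  6. ] M [-0.63  0.73 -0.02] op 0.08
```

Call:
{"fn": "play_rows", "kwargs": {"rows": [[0,0,0,0,0,0.06,0],[0,0,0,0,0,0.06,0],[0,0,0,0,0,0.06,0],[0,0,0,0,0,0,0]]}}

```text
time: 40.17
eef_pos: [572.6, 9.4, 182.9]
ee_rot: [2.138, 2.302, -0.001]
force: [-4.0, -3.1, 5.9]
opening: 0.083
grip_force: 50.0
```

```bash
python3 fz.py
```

```text
p [572.6   9.4 182.9] psi 94.23 tilt z [ 0.e+00 -8.e-04 -1.e+00] j [-7.300e-02  1.450e-01  1.695e+00 -1.000e-03  1.301e+00 -1.460e-01] F [-4.  -3.1  5.9] M [-0.65  0.88 -0.02] op 0.083
```

Call:
{"fn": "play_rows", "kwargs": {"rows": [[0,0,0,0,0,0.05,0],[0,0,0,0,0,0.05,0],[0,0,0,0,0,0,0]]}}

```text
time: 40.42
eef_pos: [572.6, 9.3, 182.9]
ee_rot: [2.249, 2.193, -0.001]
force: [-4.0, -3.3, 7.5]
opening: 0.084
grip_force: 50.0
```

```bash
python3 fz.py
```

```text
p [572.6   9.3 182.9] psi 88.54 tilt z [-1.e-04 -8.e-04 -1.e+00] j [-7.300e-02  1.450e-01  1.695e+00 -1.000e-03  1.301e+00 -4.700e-02] F [-4.  -3.3  7.5] M [-0.58  0.94  0.01] op 0.084
```

Call:
{"fn": "play_rows", "kwargs": {"rows": [[0,0,0,0,0,0.05,0],[0,0,0,0,0,0.05,0],[0,0,0,0,0,0,0]]}}

```text
time: 40.67
eef_pos: [572.5, 9.3, 182.9]
ee_rot: [2.356, 2.078, -0.001]
force: [-4.6, -3.2, 6.6]
opening: 0.087
grip_force: 50.0
```

```bash
python3 fz.py; python3 -c "
from h import *;print(observe()['effort'].round(3))"
```

```text
p [572.5   9.3 182.9] psi 82.81 tilt z [-2.e-04 -7.e-04 -1.e+00] j [-7.300e-02  1.450e-01  1.695e+00 -1.000e-03  1.301e+00  5.300e-02] F [-4.6 -3.2  6.6] M [-0.66  0.99 -0.01] op 0.087
[  1.672 -50.91  -45.241   1.288  -1.803   1.089]
```

Call:
{"fn": "play_rows", "kwargs": {"rows": [[0,0,0,0,0,0.05,0],[0,0,0,0,0,0.05,0],[0,0,0,0,0,0,0]]}}

```text
time: 40.92
eef_pos: [572.5, 9.3, 182.9]
ee_rot: [2.457, 1.957, -0.001]
force: [-4.3, -2.7, 7.6]
opening: 0.085
grip_force: 50.0
```

```bash
python3 fz.py; python3 -c "
from h import *;print(observe()['effort'].round(3))"
```

```text
p [572.5   9.3 182.9] psi 77.08 tilt z [-3.e-04 -8.e-04 -1.e+00] j [-7.300e-02  1.450e-01  1.695e+00 -1.000e-03  1.301e+00  1.530e-01] F [-4.3 -2.7  7.6] M [-0.59  1.09  0.05] op 0.085
[  1.682 -50.857 -45.276   1.298  -1.903   1.097]
```

Call:
{"fn": "play_rows", "kwargs": {"rows": [[0,0,0,0,0,0.05,0],[0,0,0,0,0,0.05,0],[0,0,0,0,0,0,0]]}}

```text
time: 41.17
eef_pos: [572.5, 9.4, 183.0]
ee_rot: [2.552, 1.832, -0.001]
force: [-4.0, -2.8, 7.6]
opening: 0.081
grip_force: 50.0
```

```bash
python3 fz.py
```

```text
p [572.5   9.4 183. ] psi 71.35 tilt z [-3.e-04 -7.e-04 -1.e+00] j [-7.300e-02  1.450e-01  1.695e+00 -1.000e-03  1.301e+00  2.530e-01] F [-4.  -2.8  7.6] M [-0.64  1.2  -0.  ] op 0.081
```

Call:
{"fn": "play_rows", "kwargs": {"rows": [[0,0,0,0,0,0.05,0],[0,0,0,0,0,0.05,0],[0,0,0,0,0,0,0]]}}

```text
time: 41.42
eef_pos: [572.4, 9.4, 182.9]
ee_rot: [2.64, 1.702, -0.001]
force: [-6.1, -2.6, 7.9]
opening: 0.086
grip_force: 50.0
```

```bash
python3 fz.py
```

```text
p [572.4   9.4 182.9] psi 65.63 tilt z [-4.e-04 -7.e-04 -1.e+00] j [-7.300e-02  1.450e-01  1.696e+00 -1.000e-03  1.301e+00  3.530e-01] F [-6.1 -2.6  7.9] M [-0.6   1.17  0.08] op 0.086
```

Call:
{"fn": "play_rows", "kwargs": {"rows": [[0,0,0,0,0,0.05,0],[0,0,0,0,0,0.05,0],[0,0,0,0,0,0,0]]}}

```text
time: 41.67
eef_pos: [572.4, 9.4, 183.0]
ee_rot: [2.722, 1.568, -0.001]
force: [-5.4, -2.6, 7.5]
opening: 0.081
grip_force: 50.0
```

```bash
python3 fz.py
```

```text
p [572.4   9.4 183. ] psi 59.9 tilt z [-5.e-04 -7.e-04 -1.e+00] j [-7.300e-02  1.450e-01  1.696e+00 -1.000e-03  1.301e+00  4.530e-01] F [-5.4 -2.6  7.5] M [-0.52  1.26  0.04] op 0.081
```

Call:
{"fn": "play_rows", "kwargs": {"rows": [[0,0,0,0,0,0.05,0],[0,0,0,0,0,0.05,0],[0,0,0,0,0,0,0]]}}

```text
time: 41.92
eef_pos: [572.4, 9.4, 182.9]
ee_rot: [2.797, 1.43, -0.001]
force: [-5.6, -3.3, 8.6]
opening: 0.087
grip_force: 50.0
```

```bash
python3 fz.py; python3 - <<'E'
from h import *
m=[]
for i in range(4):
    grab_frame("wrist"); m.append(observe()["moment"])
print(np.mean(m,0),np.std(m,0))
E
```

```text
p [572.4   9.4 182.9] psi 54.17 tilt z [-6.e-04 -7.e-04 -1.e+00] j [-7.300e-02  1.450e-01  1.696e+00 -1.000e-03  1.301e+00  5.530e-01] F [-5.6 -3.3  8.6] M [-0.51  1.32  0.06] op 0.087
[-0.5558719   1.2694631   0.04715994] [0.00257284 0.01652263 0.01338083]
```

```bash
cat > edge.py <<'E'
from h import *
def line(f,st,P0,P1,z,lo=.1,hi=.9,w=7):
    g=cv2.GaussianBlur(cv2.cvtColor(f["frame"],cv2.COLOR_RGB2GRAY).astype(np.float32),(0,0),1)
    a,b=proj(f,[P0,P1],st); n=np.array([b[1]-a[1],-(b[0]-a[0])])/np.linalg.norm(b-a); pts=[];amp=[]
    for s in np.linspace(lo,hi,40):
        k=np.arange(-w,w+.01,.25); q=a+s*(b-a)+k[:,None]*n
        v=cv2.remap(g,q[:,0].astype(np.float32)[None],q[:,1].astype(np.float32)[None],cv2.INTER_LINEAR)[0]
        d=np.abs(np.gradient(v)); pts.append(q[d.argmax()]); amp.append(d.max())
    W=onz(f,pts,z,st)[:,:2]
    vx,vy,x0,y0=cv2.fitLine(W.astype(np.float32),cv2.DIST_HUBER,0,.01,.01).ravel()
    r=(W-[x0,y0])@[-vy,vx]
    print("px",a.round(),b.round(),"med|res|",np.median(np.abs(r)).round(2),"ang",np.degrees(np.arctan(vy/vx)).round(2),"pt",x0.round(1),y0.round(1)); print(r.round(1)[::2],np.round(amp)[::2])
E
python3 - <<'E'
from edge import *
import pickle
st=observe(); F={n:grab_frame(n) for n in("wrist","scene")}; pickle.dump((st,F),open("e1.pkl","wb"))
yaw=4.0; R=Ro.from_euler('z',yaw,degrees=True).as_matrix(); k=st["eef_pos"]*[1,1,0]
T=lambda x,y,z:R@np.array([x,y+39,z])+k
for n in F:
    s=st if n=="wrist" else None
    print(n)
    line(F[n],s,T(-22,-55,17),T(-22,27,17),17)
    for q in(T(-22,-55,17),T(-22,27,17),T(0,-39,128),T(0,0,84)): print(proj(F[n],[q],s))
E
```

```text
wrist
px [252. 230.] [179. 151.] med|res| 0.93 ang -87.47 pt 544.3 35.0
[-0.5 -0.5  3.3  4.1 -0.9  2.3  1.2 -1.   2.8 -0.6 -0.3 -1.3  6.9 -1.
  4.6 -1.3 -0.9 -0.3  0.5  1.1] [4. 2. 1. 5. 4. 6. 4. 4. 1. 7. 2. 7. 2. 7. 0. 3. 3. 6. 5. 2.]
[[251.5 230.5]]
[[179.  150.9]]
[[260.5 277.8]]
[[214.9 186.3]]
scene
px [252. 219.] [234. 233.] med|res| 0.48 ang -84.19 pt 536.3 43.7
[ 1.3 -0.2 28.3  0.1 -1.5  0.3 -1.2 -0.2  0.7 -0.7  0.1 -0.5  0.4 -0.2
 -0.1 -0.7  0.1 -0.5  0.4  1.3] [6. 7. 6. 6. 6. 6. 6. 6. 5. 6. 5. 6. 5. 5. 5. 5. 5. 6. 5. 6.]
[[252.3 218.6]]
[[233.6 233.4]]
[[239.9 176.7]]
[[231.1 200.1]]
```

Call:
{"fn": "play_rows", "kwargs": {"rows": [[0,0,0,0,0,0.05,0],[0,0,0,0,0,0.05,0],[0,0,0,0,0,0.05,0],[0,0,0,0,0,0,0]]}}

```text
time: 42.55
eef_pos: [572.3, 9.4, 182.9]
ee_rot: [2.896, 1.217, -0.001]
force: [-5.5, -2.9, 8.4]
opening: 0.079
grip_force: 50.0
```

```bash
cat > m.py <<'E'
from h import *
m=[];F=[]
for i in range(3):
    grab_frame("top"); s=observe(); m.append(s["moment"]); F.append(s["force"])
print("M",np.mean(m,0).round(3),"F",np.mean(F,0).round(1),"p",s["eef_pos"].round(1),"j6",s["joint_pos"][5].round(3),"eff6",s["effort"][5].round(3),"op",s["opening"])
E
python3 m.py
```

```text
M [-0.514  1.337  0.082] F [-5.6 -2.5  8.6] p [572.3   9.4 182.9] j6 0.7 eff6 0.102 op 0.08388171548508272
```

Call:
{"fn": "play_rows", "kwargs": {"rows": [[0,0,0,0,0,0.05,0],[0,0,0,0,0,0.05,0],[0,0,0,0,0,0.05,0],[0,0,0,0,0,0,0]]}}

```text
time: 43.03
eef_pos: [572.3, 9.5, 183.0]
ee_rot: [2.979, 0.996, -0.001]
force: [-6.3, -3.3, 7.6]
opening: 0.083
grip_force: 50.0
```

```bash
python3 m.py
```

```text
M [-0.443  1.418  0.068] F [-5.8 -2.6  8.6] p [572.3   9.5 182.9] j6 0.85 eff6 0.12 op 0.08525898667965055
```

Call:
{"fn": "play_rows", "kwargs": {"rows": [[0,0,0,0,0,0,0.4],[0,0,0,0,0,0,0.4],[0,0,0,0,0,0,0.4],[0,0,0,0,0,0,0.4],[0,0,0,0,0,0,0.4],[0,0,0,0,0,0,0.4],[0,0,-2,0,0,0,0.4],[0,0,-2,0,0,0,0.4],[0,0,0,0,0,0,0.4],[0,0,0,0,0,0,0.4]]}}

```text
time: 44.02
eef_pos: [573.6, 9.8, 223.6]
ee_rot: [2.977, 1.001, 0.005]
force: [0.5, 1.1, -0.1]
opening: 0.4
grip_force: 0.0
```

```bash
python3 m.py; python3 - <<'E'
from tgt import *
import pickle
st=info(572.5,9.5)
f=grab_frame("wrist"); g=cv2.cvtColor(f["frame"],cv2.COLOR_RGB2GRAY); pickle.dump((st,f),open("w13.pkl","wb"))
u,v=proj(f,[[572.4,9.5,128]],st)[0].astype(int)
print("\n".join(" ".join("%3d"%q for q in r) for r in g[v-50:v+36:4,u-34:u+34:2]),u,v)
E
```

```text
M [ 0.012 -0.009 -0.015] F [-0.3  0.4 -0.5] p [572.    9.8 220.9] j6 0.85 eff6 0.001 op 0.3955138003357778
p [572.    9.8 220.9] psi 37.17 tilt z [-1.8e-03  2.0e-04 -1.0e+00] j [-0.072  0.11   1.662  0.     1.372  0.85 ] F [-0.3  0.7 -0.2] M [ 0.03 -0.01 -0.02] op 0.396
tool dxy cm [ 0.02  0.06 -0.  ]
117 147  96 128 101 160 108 103 144 144 106 104 108 123 129 120 111 105 101 101 109 164 170 149 119 116  98 103 113 120 120 115 112 108
119 104 104 102 160  97 134 146 134 104 108 112 156 177 140 140 144 137 129 119 108 145 148 148 146 106 107 115 119 117 112 111 107 102
165 140 123 138  96 145 146 140 107 108 124 165 184 196 196 196 193 199 194 204 206 205 193 169 152 126 120 116 113 111 111 111 106 102
182 180 172 172  88  82  82 103 108 139 170 195 194 192 150  95 101 103  97 147 182 183 183 187 190 166 113 111 109 105 106 107 108 110
 87  88  88  86  85  84  82 108 108 117 128 138 139 113  76  69  75  80  84  96 103 178 181 177 162 104 108 109 111 115 120 122 115 114
 88  89  88  99  99  95  82 104 106 117 127 136 142 142 142  83  75  79  83  85  99 175 177 131 109 109 116 126 129 1
[... 1502 characters left out ...]
 108 109 111
126 122 123 123 118 111 117 120 118 114 114 112 109 108 104 104 104 107 113 119 118 121 136 141 143 136 128 113 103 103 103 103 105 107
127 126 127 117 110 111 118 116 108 106 103 105 104 104 104 104 105 105 110 115 115 114 112 112 119 111 107 106 103 102 102 103 104 109
128 121 111 107 109 117 120 119 122 113 107 106 105 104 103 104 102 103 107 111 112 113 111 109 106 105 103 102 103 100  97  98 101 103
126 126 124 114 111 113 113 119 125 121 116 111 111 112 113 110 108 113 116 116 114 111 110 107 103  94  98 100 100 103 104 104 104 102
127 125 118 111 107 108 111 122 129 129 125 118 111 113 117 119 120 121 122 115 107 103 101 100  96  97 102 110 111 108 104 101 101 102 261 240
```

Call:
{"fn": "play_rows", "kwargs": {"rows": [[0,0,-3,0,0,0,0.4],[0,0,-4,0,0,0,0.4],[0,0,-4,0,0,0,0.4],[-4,0,-1,0,0,0,0.4],[-4,0,0,0,0,0,0.4],[-4,0,0,0,0,0,0.4],[0,0,0,0,0,0,0.4],[0,0,0,0,0,0,0.4]]}}

```text
time: 44.88
eef_pos: [475.7, -63.6, 341.5]
ee_rot: [-2.979, -0.997, 0.001]
force: [0.9, -0.4, 0.4]
opening: 0.4
grip_force: 0.0
```

```bash
python3 - <<'E'
from edge import *
import pickle
st=observe(); f=grab_frame("wrist"); pickle.dump((st,f),open("w14.pkl","wb"))
print(st["eef_pos"])
R=Ro.from_euler('z',4,degrees=True).as_matrix()
T=lambda x,y,z:R@np.array([x,y+39,z])+[572.4,9.5,0]
line(f,st,T(-22,-55,16),T(-22,27,16),16,.05,.95,6)
line(f,st,T(-22,-55,16),T(22,-55,16),16,.1,.9,6)
line(f,st,T(-54-(-22),-10,8),T(-54+22,20,8),8,.1,.9,3) if 0 else None
for q in(T(-22,-55,16),T(-22,27,16),T(0,-39,128),T(0,0,85)): print(proj(f,[q],st))
# key top orientation
g=cv2.cvtColor(f["frame"],cv2.COLOR_RGB2GRAY); u,v=proj(f,[T(0,-39,124)],st)[0].astype(int)
print("\n".join(" ".join("%3d"%q for q in r) for r in g[v-24:v+26:2,u-24:u+26:2]),u,v)
E
```

```text
[475.74081023 -63.61049585 341.45133053]
px [261.  73.] [197.  30.] med|res| 0.66 ang -87.79 pt 548.5 32.2
[ 0.8  0.5  0.  -0.3 -0.8 -0.6 -1.  -1.3 -1.2 -1.3  0.7  2.2  4.4  0.1
  0.2 -0.2 -0.5 -0.4 -0.7 -0.6] [ 9. 10.  8.  6.  6.  6.  6.  5.  6.  5.  3.  3.  5.  3.  3.  3.  3.  3.
  3.  3.]
px [261.  73.] [283.  37.] med|res| 0.22 ang 5.07 pt 572.4 -5.5
[-0.1 -0.2  0.1 -0.   0.  -0.  -0.1 -0.2 -0.1 -0.5 -0.4  0.3 -0.3 -0.3
  0.7 -0.4  0.4  0.4 -0.   0. ] [9. 9. 9. 9. 9. 9. 9. 9. 8. 5. 2. 4. 7. 8. 8. 7. 7. 7. 8. 8.]
[[260.9  73.3]]
[[197.3  29.6]]
[[259.7  33.1]]
[[222.7  13.5]]
121 118 120 118 110 112 116 117 112 111 105 104 106 114 124 136 148 160 173 178 179 178 172 158 158
171 127 109 110 108 102 108 114 110 116 115 105 102 105 109 121 132 144 157 169 169 162 160 155 144
167 188 141 104 104 103 103 108 108 106 113 107 105 101 101 107 117 129 132 151 149 160 158 153 122
177 192 193 130 104 103 105 156 136 108 111 108  95 105 103 125 122 102 109 118 130 143 150 136 112
178 190 189 178 125 104 177 208 210 168 109 104  90  98 127 125 128 123 102 105 113 124 128 115 110
122 143 181 18
[... 1292 characters left out ...]
9 140 141 142 155 187 187 162 148 101 116 116 121 146 175 201 231 221 198 192 161 106 109 108
160 159 151 139 139 129 145 155 159 160 125  92  95 115 124 153 180 209 231 214 181 108 109 109 109
162 161 161 160 150 134 123 141 153 158 160 150 142 187 122 130 158 186 213 208 140 107 112 110 107
162 162 160 160 160 159 143 121 136 159 183 217 219 219 192 119 137 161 171 174 101 111 113 111 112
159 159 162 161 159 160 161 153 128 126 159 189 208 211 194 128 120 131 126 115 107 110 112 115 119
159 160 158 161 162 160 159 160 159 140 121 143 179 187 153 189 153 133 125 105 109 110 112 118 118
127 154 160 158 159 160 161 158 159 160 152 127 129 134 161 194 205 201 106 110 110 111 122 119 120 259 33
```

```bash
python3 -c "
from station import finish_job
print(finish_job())"
```

```text
the job is handed in; nothing more can be done
None
```

I handed the job in: the three rings are piled on the turntable's near edge, and the small clamp (the only one there) is on its stub's seat, foot against the block, screw to the right. The band was turned until the key met resistance and slipped in the grip, at about 5.0 rad by my estimate. I checked the final clamp pose only by edge fits in the wrist image, having used all 14 picture views, and `finish_job` gave no verdict.

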